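# Load the heat-sink bonding jig

## Task

Set up the power board for bonding its heat sinks: seat it flat between the pins of the jig, plug socket at the end with no middle pin; stand the wide heat sink square on the large chip and the narrow one square on the small chip, fins running across the board, and last lay the press bar level on both sinks, centred lengthwise between the four guide posts. Leave the solder spool and the tip cleaner where they are.

Things in the scene. Friction and masses are not known exactly. Their poses are not given: they have to be found in the camera images.
- jig: Fixed bonding jig, plate 190 (x) x 98 (y) mm, top 12 mm up; origin: centre of underside. Four 8 mm guide posts, x +-77, y +-20, up to 65 mm; bar goes between them. Pointed pins 13 mm high, 10 thick: x +-62, y +-36, and a middle pin x +78, y 0. Board lies on the plate centred on the origin, x along jig x, play 4 (y) to 5 mm (x); its socket at the -x end, which has no middle pin.
- board: Green power board 136 (x) x 54 (y) x 4 mm, 90 g; origin: centre of underside. Grip it by the grey terminal block in its middle, 16 (x) x 40 (y) mm, top 20 mm up. Large chip 26 x 26 mm at x -37, y 0; small chip 14 (x) x 26 (y) mm at x +34, y 0; chip tops (grey thermal pads) 8 mm up. Black plug socket, 18 mm wide (y), 13 mm up, overhangs the -x end by 9 mm.
- wide_sink: Wide finned aluminium heat sink 40 x 40 mm, 23 mm high, fins up, 60 g; origin: centre of underside. Fins run along its x. Place: centred on the large chip, its x along the board's y (either way round). Gripped over the fin ends (along its x) the fingers have room on the jig.
- narrow_sink: Narrow finned aluminium heat sink 40 (x) x 24 (y) mm, 23 mm high, fins up, 40 g. Origin: centre of its underside. The fins run along its x. Its place is on the small chip, centred, its x along the board's y (either way round).
- press_bar: Press bar: dark steel flat 180 (x) x 24 (y) x 10 mm, about 350 g; origin: centre of underside. Black bridge grip over its middle, 64 (x) x 16 (y) mm, 22 to 36 mm above the underside. In place its underside lies on the fins of both sinks, 43 mm above the bench, its x along the jig's x (either way round), 4 mm play to the posts on each side.
- spool: Solder spool, 59 x 70 x 44 mm, origin under its middle; a bystander, leave it.
- cleaner: Soldering-tip cleaner, a black cup with brass wool, 63 mm across, 44 mm high, origin under its middle; a bystander, leave it.
Not all that is in view belongs to the job. What is meant by the narrow_sink is not orange, and is the smaller of those in its own colour.

How it is judged:
By the outcome, as a careful person would: the job done as asked, in the order asked, and still so for the second after the job is handed in, with the robot touching nothing.
It also fails if it takes over 106 s, if anything falls off the work surface, if the arm or the gripper's body presses on something with over 40 N, if the wrist force passes 120 N, or if a joint passes its speed limit or range.

## Robot

A 7-joint arm with a two-finger parallel gripper is mounted at the origin on a cart in front of the work surface, level with it; the furniture and walls round the work are solid. World frame = base frame: x ahead of the robot, y to its left, z up, the work surface at z = 0. Lengths are in m, angles in rad, forces in N, time in s.
With the tool pointing down it reaches from about 0.425 to 1.025 m from the base axis. Payload 9.4 kg.
Tool frame: the origin (TCP) lies at the very end of the fingers, on their centre line; the grasp point (between the pads) lies 19 mm behind it (ctrl.tcp_to_grasp is the distance from the TCP to the grasp point, in m); z points along the fingers, y is the direction in which the jaws open and shut (so a half turn about z gives the same grasp; the last joint's range is limited). The gripper opens to 85 mm and grips with 20 to 120 N. Pads are 22 mm wide; open, the fingers measure 114 mm over their backs; the gripper's body (76 mm by 85 mm) begins 54 mm behind the grasp point. The pads swing forward as they close: fully open they stand 13 mm farther back than shut.
Start: joints at [-1.392, 0.599, -0.003, 1.599, 0.002, 0.943, -0.08], TCP at [0.183, 0.701, 0.209] pointing down, gripper open.
Joint ranges: [-2.57, 2.57], [-0.35, 1.97], [-1.29, 1.29], [0.11, 2.56], [-1.05, 4.19], [0.11, 1.86], [-2.63, 2.63]. Speed limits (rad/s): [2.22, 2.22, 3.01, 3.01, 3.14, 3.14, 3.14].

## Interface

Orientations are given as a unit quaternion [w, x, y, z].
In Python, from station import telemetry, read_camera, camera_model, ctrl gives the robot as it stands.
- The arm moves only by the tool jog_arm, never from a script. Its argument "rows" is a list of rows, each a list of 5 numbers: the finger opening in mm, from 0 to 85.4, then the shift along the tool's x, y, z in units of 30 mm (1.0 is 30 mm), then the turn about the tool's z in degrees. A call has 1 to 20 rows; each row shifts and turns the commanded pose from where the row before left it, along the tool's axes as they then stand; what a row does not reach is not made up. A row lasts 1/8 s, in which the tool goes at most 62.5 mm and 10.7 degrees, less where a joint would pass 70% of its speed; a pose out of reach is approached as far as the arm can. A call is refused whole if a number of a shift passes 1 or a number of a turn 10.7, either way. A call with a gripper value outside its range is refused whole. The fingers move at their own pace and stop on an object; "force" is the grip in N (left out, the last holds). Time passes only in rows, so rows that do not move let the fingers close. It gives the time, the measured TCP pose, the force and the opening at its end, in the units of the state.
- telemetry.observe(): the state, without advancing time (a new reading comes with each control period).
- read_camera(name): name is "scene" or "top"; returns the picture (420x560x3 uint8, red, green, blue); there is no depth.
- camera_model(name): a dict with "mtx" (3x3 intrinsics, pixels), "rvec" (rotation vector, rad) and "tvec" (3), from world to camera coordinates, as OpenCV has them. Camera axes: x right, y down, z forward; pixel columns grow to the right and rows downward; lengths in m; the calibration is good to about 2 mm. A picture is of the moment at which its call begins. camera_model takes no time and is no camera call.
- ctrl.job_done(): hands the job in, once; it reports no verdict.
The state is a dict: "t": time; "qpos": joint angles; "dq": joint speeds; "joint_torque": joint torques, N m; "position": TCP position; "eef_rot": TCP orientation; "contact_force": force on the tool from outside, world axes, zero at the start; "wrist_torque": the same for the moment, N m; "width": finger opening in m.
Only numpy, scipy, OpenCV 4.12 (cv2) and the standard library are available. Lean on these libraries where they do the work, as an engineer would, in place of code of your own. Each camera call takes 0.05 s, during which the arm holds its last target.

## Working session

There is one attempt and no reset: what is moved stays moved. The work goes in short steps, Python scripts to look and compute and a tool call to move; the robot and the scene stay as the last step left them, time stands still between calls to the robot, and variables do not carry over. Pictures are saved under pics/ and viewed, and the job is handed in when it is done.

Besides the shell and the picture viewer there is one more tool, called after "Emit:" as name(argument=value, ...), one argument or row to a line, values as JSON. jog_arm: Moves the arm, as the interface text tells. Its arguments: {"type":"object","properties":{"rows":{"type":"array","items":{"type":"array","items":{"type":"number"}}},"force":{"type":"number"}},"required":["rows"]}

```bash
ls; mkdir -p pics
python3 - <<'E'
from station import telemetry, read_camera, camera_model, ctrl
import cv2
s=telemetry.observe();print(s)
for n in("scene","top"):
    im=read_camera(n);cv2.imwrite(f"pics/{n}0.png",cv2.resize(im[:,:,::-1],(800,600),interpolation=cv2.INTER_CUBIC)); cv2.imwrite(f"pics/raw_{n}0.png",im[:,:,::-1]);print(camera_model(n))
print(ctrl.tcp_to_grasp)
E
```

```text
pics
{'t': 0.0, 'qpos': array([-1.3917088 ,  0.60013103, -0.00255324,  1.60014707,  0.00180501,
        0.94288375, -0.0797917 ]), 'dq': array([-0.00045203, -0.00066996, -0.00113992,  0.00014005, -0.00031723,
        0.00043109, -0.00116116]), 'joint_torque': array([-5.36079078e-04, -7.76475120e+01,  1.56503543e+00, -2.58003098e+01,
        1.22907618e-02,  9.21642029e-03,  1.57557572e-06]), 'position': array([0.18331558, 0.70091212, 0.20800643]), 'eef_rot': array([-2.90987190e-05,  1.27506656e-01,  9.91837405e-01, -7.82966659e-04]), 'contact_force': array([ 0.81600007, -0.32618464,  1.48430424]), 'wrist_torque': array([-0.0132574 , -0.01057041,  0.02128528]), 'width': 0.08531757072043297}
{'mtx': array([[482.86417398,   0.        , 272.10313216],
       [  0.        , 482.86417398, 211.08029576],
       [  0.        ,   0.        ,   1.        ]]), 'rvec': array([ 1.90745066, -1.20273706,  0.62937651]), 'tvec': array([-0.21502272,  0.30724373,  0.77695894])}
{'mtx': array([[431.45804814,   0.        , 281.29050668],
       [  0.        , 431.45804814, 199.66554713],
       [  0.        ,   0.        ,   1.        ]]), 'rvec': array([ 2.21950601, -2.15608965,  0.07098041]), 'tvec': array([-0.00553389,  0.51372374,  1.03441515])}
0.0187
```

View pics/scene0.png

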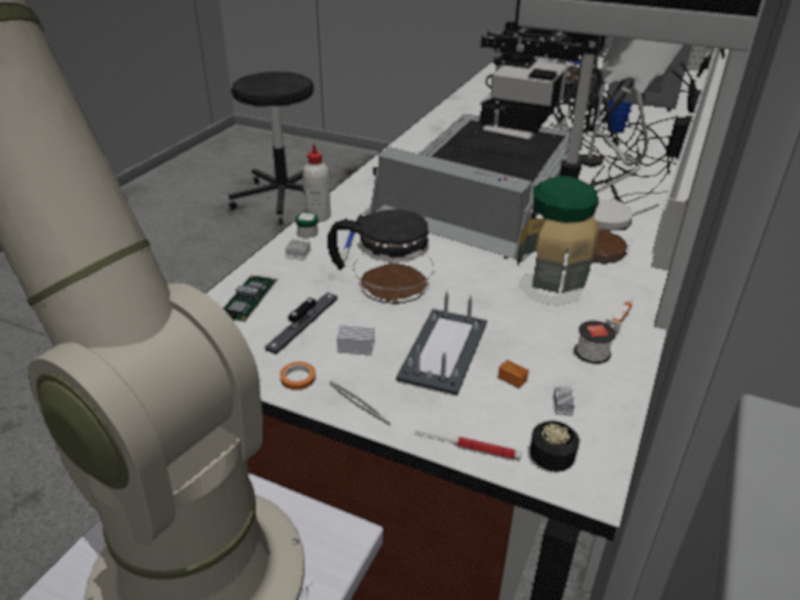

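View pics/top0.png

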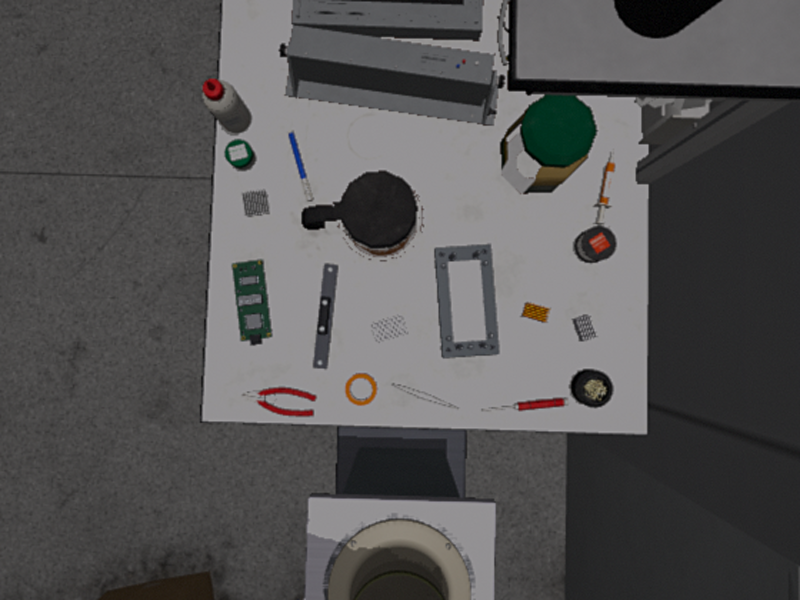

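```bash
cat > h.py <<'E'
from station import telemetry, read_camera, camera_model, ctrl
import cv2, numpy as np
def proj(n,P):
    m=camera_model(n);return cv2.projectPoints(np.float64(P).reshape(-1,1,3),m['rvec'],m['tvec'],m['mtx'],None)[0].reshape(-1,2)
def unproj(n,uv,z):
    m=camera_model(n);R=cv2.Rodrigues(m['rvec'])[0];c=-R.T@m['tvec'].ravel()
    d=np.c_[np.float64(uv).reshape(-1,2),np.ones(len(np.float64(uv).reshape(-1,2)))]@np.linalg.inv(m['mtx']).T@R
    return c+d*((z-c[2])/d[:,2])[:,None]
def rect(n,im,x0,x1,y0,y1,z,s):
    # picture: up=+x, left=+y, s px per mm ; grid lines each 20 mm labelled
    W=int((y1-y0)*1000*s);H=int((x1-x0)*1000*s)
    q=np.float32(proj(n,[[x1,y1,z],[x1,y0,z],[x0,y0,z],[x0,y1,z]]))
    M=cv2.getPerspectiveTransform(q,np.float32([[0,0],[W,0],[W,H],[0,H]]))
    o=cv2.warpPerspective(im,M,(W,H),flags=cv2.INTER_CUBIC)
    for k in np.arange(np.ceil(x0/.02)*.02,x1,.02):
        r=int((x1-k)*1000*s);cv2.line(o,(0,r),(6,r),(0,0,255),1);cv2.putText(o,f"{k*1000:.0f}",(8,r+4),0,.33,(0,0,255),1)
    for k in np.arange(np.ceil(y0/.02)*.02,y1,.02):
        c=int((y1-k)*1000*s);cv2.line(o,(c,H),(c,H-6),(0,0,255),1);cv2.putText(o,f"{k*1000:.0f}",(c-10,H-9),0,.33,(0,0,255),1)
    return o
E
python3 - <<'E'
from h import *
im=cv2.imread('pics/raw_top0.png')
k=560/800
for nm,p,z in [('A',(256,203),.023),('B',(389,328),.023),('C',(585,328),.023),('O',(536,312),.023),('board',(252,302),.008),('bar',(325,315),.01),('jig',(467,300),.012)]:
    c=unproj('top',np.array(p)*k,z)[0];print(nm,c.round(3),np.hypot(c[0],c[1]).round(3))
def tile(pts,s,h=.05):
    return np.hstack([rect('top',im,c[0]-h,c[0]+h,c[1]-h,c[1]+h,.023,s) for c in pts])
P=[unproj('top',np.array(p)*k,.023)[0] for p in [(256,203),(389,328),(585,328),(536,312)]]
o=np.vstack([tile(P[:2],2.9),tile(P[2:],2.9)]);cv2.imwrite('pics/sinks.png',o)
E
```

```text
A [0.647 0.263 0.023] 0.698
B [0.44  0.029 0.023] 0.441
C [ 0.45  -0.302  0.023] 0.542
O [ 0.475 -0.219  0.023] 0.522
board [0.478 0.266 0.008] 0.547
bar [0.459 0.139 0.01 ] 0.48
jig [ 0.492 -0.103  0.012] 0.503Traceback (most recent call last):
  File "<stdin>", line 9, in <module>
  File "<stdin>", line 7, in tile
    return _nx.concatenate(arrs, 1, dtype=dtype, casting=casting)
           ~~~~~~~~~~~~~~~^^^^^^^^^^^^^^^^^^^^^^^^^^^^^^^^^^^^^^^
ValueError: all the input array dimensions except for the concatenation axis must match exactly, but along dimension 0, the array at index 0 has size 290 and the array at index 1 has size 289
```

```bash
sed -i 's/W=int(\(.*\)\*s);H=int(\(.*\)\*s)/W=round(\1*s);H=round(\2*s)/' h.py
python3 - <<'E'
from h import *
im=cv2.imread('pics/raw_top0.png')
k=560/800
def tile(pts,s,h=.05,z=.023):
    return np.hstack([rect('top',im,c[0]-h,c[0]+h,c[1]-h,c[1]+h,z,s) for c in pts])
P=[unproj('top',np.array(p)*k,.023)[0] for p in [(256,203),(389,328),(585,328),(536,312)]]
o=np.vstack([tile(P[:2],2.9),tile(P[2:],2.9)]);cv2.imwrite('pics/sinks.png',o)
o=np.hstack([rect('top',im,.38,.58,.21,.32,.008,2.9),rect('top',im,.36,.56,.08,.19,.01,2.9)])
cv2.imwrite('pics/bb.png',o)
cv2.imwrite('pics/jig.png',rect('top',im,.38,.60,-.18,-.03,.012,2.7))
E
```

```text
(no output)
```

View pics/sinks.png

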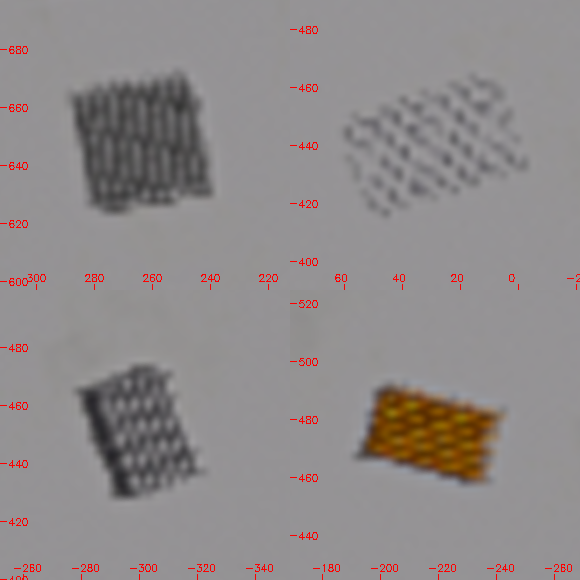

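View pics/bb.png

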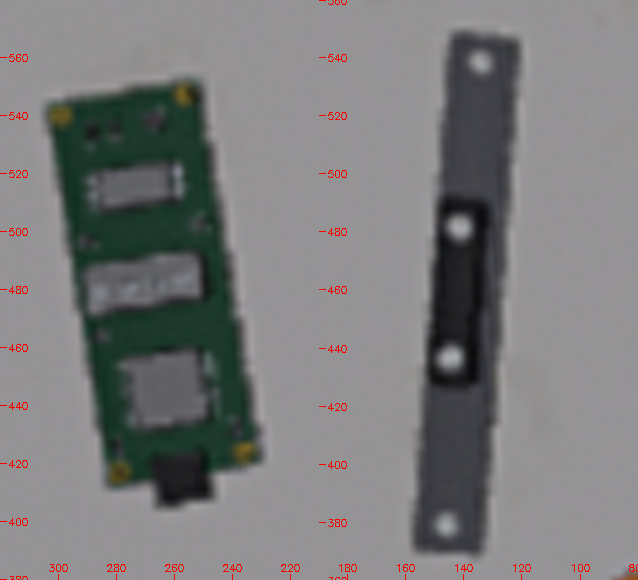

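View pics/jig.png

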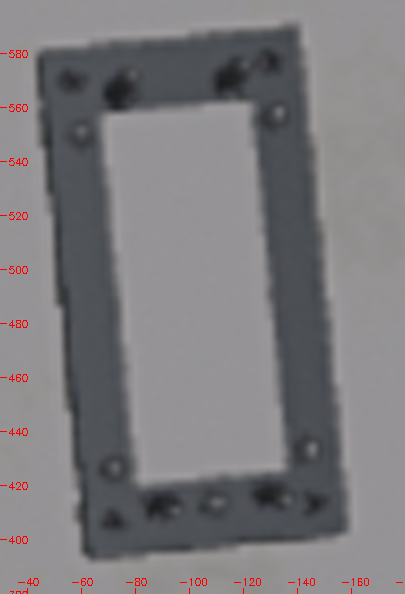

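Run:
```python
from h import *
im=cv2.imread('pics/raw_scene0.png')
k=.7
def c(u,v,w=34):
    u,v=int(u*k),int(v*k);return cv2.resize(im[v-w:v+w,u-w:u+w],(290,290),interpolation=cv2.INTER_CUBIC)
cv2.imwrite('pics/scrop.png',np.vstack([np.hstack([c(297,248,20),c(356,339,20)]),np.hstack([c(564,399,20),c(513,373,20)])]))
```

```text
(no output)
```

View pics/scrop.png

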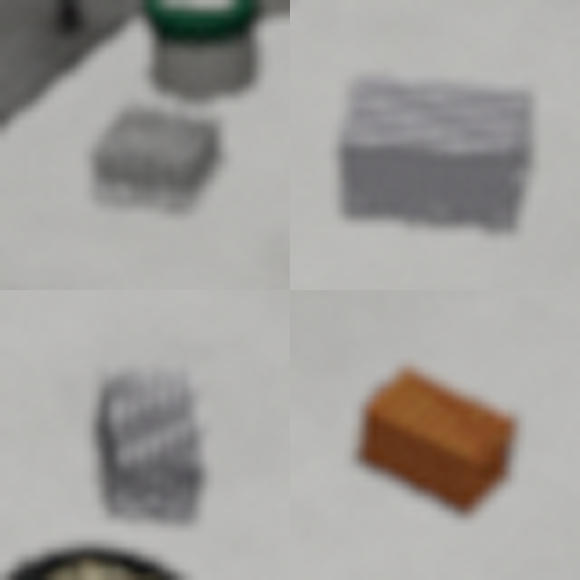

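```bash
cat > fit.py <<'E'
from h import *
from scipy.optimize import minimize
def box(x0,x1,y0,y1,z0,z1): return np.array([[x,y,z] for x in(x0,x1) for y in(y0,y1) for z in(z0,z1)])/1000.
def cb(cx,cy,w,d,z0,z1): return box(cx-w/2,cx+w/2,cy-d/2,cy+d/2,z0,z1)
M={'wide':[cb(0,0,40,40,0,23)],'narrow':[cb(0,0,40,24,0,23)],
'board':[cb(0,0,136,54,0,4),cb(0,0,16,40,4,20),box(-77,-60,-9,9,0,13)],
'bar':[cb(0,0,180,24,0,10),cb(0,0,64,16,10,36)],
'jig':[cb(0,0,190,98,0,12)]+[cb(a*77,b*20,7,7,12,65) for a in(1,-1) for b in(1,-1)]+[cb(a*62,b*36,5,5,12,23) for a in(1,-1) for b in(1,-1)]}
def mask(im,cam,c,h,thr,S=4,z=0,bgq=50):
    q=proj(cam,[[c[0]+a*h,c[1]+b*h,z] for a in(1,-1) for b in(1,-1)])
    u0,v0=np.floor(q.min(0)).astype(int);u1,v1=np.ceil(q.max(0)).astype(int)
    cr=cv2.resize(im[v0:v1,u0:u1],None,fx=S,fy=S,interpolation=cv2.INTER_CUBIC).astype(np.float32)
    bg=np.median(np.vstack([cr[:8].reshape(-1,3),cr[-8:].reshape(-1,3),cr[:,:8].reshape(-1,3),cr[:,-8:].reshape(-1,3)]),0)
    m=(np.abs(cr-bg).max(2)>thr).astype(np.uint8)
    return m,cr,(u0,v0)
def clean(m,k=9):
    m=cv2.morphologyEx(m,cv2.MORPH_CLOSE,np.ones((k,k),np.uint8))
    cs=cv2.findContours(m,cv2.RETR_EXTERNAL,cv2.CHAIN_APPROX_NONE)[0]
    c=max(cs,key=cv2.contourArea);o=np.zeros_like(m);cv2.drawContours(o,[c],-1,1,-1);return o
def render(cam,boxes,p,shape,off,S=4,z=0):
    c,s=np.cos(p[2]),np.sin(p[2]);o=np.zeros(shape,np.uint8)
    for b in boxes:
        w=np.c_[b[:,0]*c-b[:,1]*s+p[0],b[:,0]*s+b[:,1]*c+p[1],b[:,2]+z]
        uv=((proj(cam,w)-off+.5)*S-.5)
        cv2.fillConvexPoly(o,cv2.convexHull(np.round(uv*16).astype(np.int32)),1,shift=4)
    return o
def fit(im,cam,name,p0,h,thr,z=0,k=9,vis=None):
    m,cr,off=mask(im,cam,p0,h,thr,z=z);m=clean(m,k)
    f=lambda p:-(lambda r:(r&m).sum()/max(1,(r|m).sum()))(render(cam,M[name],[p[0]/1000,p[1]/1000,np.radians(p[2])],m.shape,off,z=z))
    best=None;x=[p0[0]*1000,p0[1]*1000,np.degrees(p0[2])]
    for sc in(8,4,2):
        r=minimize(f,x,method='Nelder-Mead',options=dict(initial_simplex=[x,[x[0]+sc,x[1],x[2]],[x[0],x[1]+sc,x[2]],[x[0],x[1],x[2]+sc]],xatol=.02,fatol=1e-5));x=r.x
    if vis:
        o=cr.clip(0,255).astype(np.uint8).copy()
        R=render(cam,M[name],[x[0]/1000,x[1]/1000,np.radians(x[2])],m.shape,off,z=z)
        for a,col in((m,(0,0,255)),(R,(0,255,0))): cv2.drawContours(o,cv2.findContours(a,cv2.RETR_EXTERNAL,cv2.CHAIN_APPROX_NONE)[0],-1,col,1)
        cv2.imwrite(vis,o)
    return np.round(x,2),-r.fun
E
python3 - <<'E'
from fit import *
for cam in('top','scene'):
  im=cv2.imread(f'pics/raw_{cam}0.png')
  for n,p,h,t in [('wide',(.647,.263,.13),.036,22),('narrow',(.45,-.302,.3),.036,22),('board',(.483,.267,.16),.085,35),('bar',(.46,.137,.08),.098,35),('jig',(.492,-.102,np.radians(185.3)),.115,35)]:
    try: print(cam,n,*fit(im,cam,n,p,h,t,vis=f'pics/f_{cam}_{n}.png'))
    except Exception as e: print(cam,n,repr(e)[:100])
L=[cv2.imread(f'pics/f_{c}_{n}.png') for c in('top','scene') for n in('wide','narrow','board','bar','jig')]
L=[cv2.copyMakeBorder(cv2.resize(l,None,fx=(s:=min(160/l.shape[1],290/l.shape[0])),fy=s),0,300-int(round(l.shape[0]*s)),0,160-int(round(l.shape[1]*s)),0) for l in L]
L=[l[:300,:160] for l in L];L=[cv2.copyMakeBorder(l,0,300-l.shape[0],0,160-l.shape[1],0) for l in L]
cv2.imwrite('pics/fits.png',np.vstack([np.hstack(L[:5]),np.hstack(L[5:])]))
E
```

```text
top wide [649.52 266.11  10.2 ] 0.9240862230552952
top narrow [ 451.24 -302.22   20.36] 0.9592511013215859
top board [482.29 268.43   9.3 ] 0.9843099273607748
top bar [459.12 139.85  -4.11] 0.9723642172523962
top jig ValueError('time passes only in moves, steps and waits')
scene wide [646.81 266.15  15.93] 0.9673388241976711
scene narrow [ 445.39 -303.49   21.53] 0.9244755244755245
scene board [446.06 198.52 -87.59] 0.2390625
scene bar [460.   137.     4.58] 0.0
scene jig ValueError('time passes only in moves, steps and waits')[ WARN:0@10.450] global loadsave.cpp:275 findDecoder imread_('pics/f_top_jig.png'): can't open/read file: check file path/integrity
[ WARN:0@10.459] global loadsave.cpp:275 findDecoder imread_('pics/f_scene_jig.png'): can't open/read file: check file path/integrity
Traceback (most recent call last):
AttributeError: 'NoneType' object has no attribute 'shape'
```

```bash
python3 - <<'E'
s=open('h.py').read()
s=s.replace("def proj","import functools\n_cm=camera_model\ncamera_model=functools.lru_cache(None)(lambda n:_cm(n))\ndef proj",1)
open('h.py','w').write(s)
E
cat > mont.py <<'E'
import cv2,numpy as np
def mont(fs,out,w=160,h=300):
    L=[]
    for f in fs:
        l=cv2.imread(f);s=min(w/l.shape[1],h/l.shape[0]);l=cv2.resize(l,(max(1,int(l.shape[1]*s)),max(1,int(l.shape[0]*s))),interpolation=cv2.INTER_AREA)
        L.append(cv2.copyMakeBorder(l,0,h-l.shape[0],0,w-l.shape[1],0))
    n=800//w;L+= [np.zeros_like(L[0])]*(-len(L)%n)
    cv2.imwrite(out,np.vstack([np.hstack(L[i:i+n]) for i in range(0,len(L),n)]))
E
python3 - <<'E'
from fit import *
from mont import mont
fs=[]
for cam in('top','scene'):
  im=cv2.imread(f'pics/raw_{cam}0.png')
  for n,p,h,t in [('wide',(.647,.263,.13),.036,22),('narrow',(.45,-.302,.3),.034,22),('board',(.483,.267,.16),.083,40),('bar',(.46,.137,-.07),.094,35),('jig',(.492,-.102,np.radians(185.3)),.115,35)]:
    f=f'pics/f_{cam}_{n}.png'
    try: print(cam,n,*fit(im,cam,n,p,h,t,vis=f));fs.append(f)
    except Exception as e: print(cam,n,repr(e)[:100])
mont(fs,'pics/fits.png')
E
```

```text
top wide [649.52 266.11  10.2 ] 0.9240862230552952
top narrow [ 451.24 -302.22   20.36] 0.9592511013215859
top board [482.42 268.31   9.2 ] 0.9827443736936762
top bar [459.12 139.84  -4.12] 0.9723642172523962
top jig [ 491.29 -101.13  185.59] 0.9891575494490386
scene wide [646.81 266.15  15.93] 0.9673388241976711
scene narrow [ 445.36 -303.47   21.38] 0.9241544926956173
scene board [472.21 251.77  27.85] 0.3922776965392382
scene bar [460.   137.    -4.01] 0.0
scene jig [ 489.68 -101.66  185.75] 0.9683279324455377
```

View pics/fits.png

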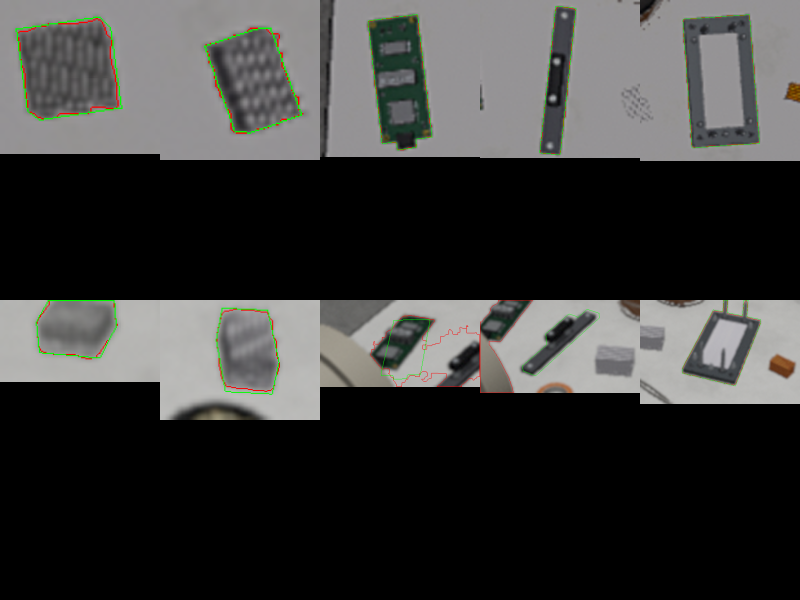

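```bash
cat > plan.py <<'E'
import sys
from h import *
from scipy.spatial.transform import Rotation as Ro
# usage plan.py x y z psi(deg of tool y)   psi 'k' keeps
s=telemetry.observe();q=s['eef_rot'];R=Ro.from_quat([q[1],q[2],q[3],q[0]]).as_matrix()
psi=np.degrees(np.arctan2(R[1,1],R[0,1]));p=s['position']
print('t',round(s['t'],2),'pos',(p*1000).round(1),'psi',psi.round(2),'tilt',(R[:,2]).round(3),'w',round(s['width']*1000,1),'F',s['contact_force'].round(1),'q deg',np.degrees(s['qpos']).round(0))
if len(sys.argv)>4:
    t=np.array([float(a) for a in sys.argv[1:4]])
    ps=psi if sys.argv[4]=='k' else float(sys.argv[4])
    dps=(ps-psi+180)%360-180 if len(sys.argv)<6 else ps-psi
    print('turn total',round(-dps,2))
    a=np.radians(ps);Y=np.array([np.cos(a),np.sin(a),0]);Z=np.array([0,0,-1.]);X=np.cross(Y,Z)
    d=t/1000-p
    print('after turn: tool shift in units',(np.array([d@X,d@Y,d@Z])/.03).round(3),' before turn',(R.T@d/.03).round(3))
E
python3 plan.py 482.4 268.3 120 99.2
```

```text
t 0.1 pos [183.3 701.  208.1] psi 75.35 tilt [-0.    -0.001 -1.   ] w 85.3 F [ 0.5  0.1 -0.1] q deg [-80.  34.  -0.  92.   0.  54.  -5.]
turn total -23.85
after turn: tool shift in units [ -7.535 -15.831   2.936]  before turn [-13.293 -11.427   2.954]
```

Emit:
jog_arm(
  rows=[
    [50, 0, 0, 0, -8],
    [50, 0, 0, 0, -8],
    [50, 0, 0, 0, -7.85],
    [50, -0.443, -0.931, 0.17, 0],
    [50, -0.443, -0.931, 0.17, 0],
    [50, -0.443, -0.931, 0.17, 0],
    [50, -0.443, -0.931, 0.17, 0],
    [50, -0.443, -0.931, 0.17, 0],
    [50, -0.443, -0.931, 0.17, 0],
    [50, -0.443, -0.931, 0.17, 0],
    [50, -0.443, -0.931, 0.17, 0],
    [50, -0.443, -0.931, 0.17, 0],
    [50, -0.443, -0.931, 0.17, 0],
    [50, -0.443, -0.931, 0.17, 0],
    [50, -0.443, -0.931, 0.17, 0],
    [50, -0.443, -0.931, 0.17, 0],
    [50, -0.443, -0.931, 0.17, 0],
    [50, -0.443, -0.931, 0.17, 0],
    [50, -0.443, -0.931, 0.17, 0],
    [50, -0.443, -0.931, 0.17, 0],
  ],
  force=30,
)

```text
t: 2.6
position: [0.4827, 0.2679, 0.1218]
eef_rot: [-0.0, -0.08, 0.997, -0.0]
contact_force: [0.1, -0.4, 0.5]
width: 0.0499
```

```bash
python3 plan.py 482.4 268.3 9 99.2
```

```text
t 2.6 pos [482.7 267.9 121.8] psi 99.2 tilt [-0. -0. -1.] w 49.9 F [ 0.1 -0.4  0.5] q deg [-29.  30.  -8. 119.   7.  32.  57.]
turn total 0.0
after turn: tool shift in units [0.009 0.016 3.76 ]  before turn [0.007 0.017 3.76 ]
```

Emit:
jog_arm(
  rows=[
    [50, 0.002, 0.004, 0.9, 0],
    [50, 0.002, 0.004, 0.9, 0],
    [50, 0.002, 0.004, 0.9, 0],
    [50, 0.002, 0.004, 0.7, 0],
    [50, 0, 0, 0.35, 0],
    [50, 0, 0, 0.14, 0],
    [36, 0, 0, 0, 0],
    [36, 0, 0, 0, 0],
    [36, 0, 0, 0, 0],
    [36, 0, 0, 0, 0],
    [36, 0, 0, 0, 0],
  ],
  force=35,
)

```text
t: 3.98
position: [0.4821, 0.2693, 0.0057]
eef_rot: [0.0, -0.08, 0.997, 0.0]
contact_force: [-0.4, -0.2, 0.5]
width: 0.0362
```

```bash
python3 plan.py
python3 - <<'E'
from h import *
cv2.imwrite('pics/s1.png',cv2.resize(read_camera('scene')[150:330,60:300,::-1],(800,600),interpolation=cv2.INTER_CUBIC))
E
```

```text
t 3.98 pos [482.1 269.3   5.7] psi 99.19 tilt [ 0.  0. -1.] w 36.2 F [-0.4 -0.2  0.5] q deg [-32.  40.  -5. 122.  10.  18.  54.]
```

View pics/s1.png

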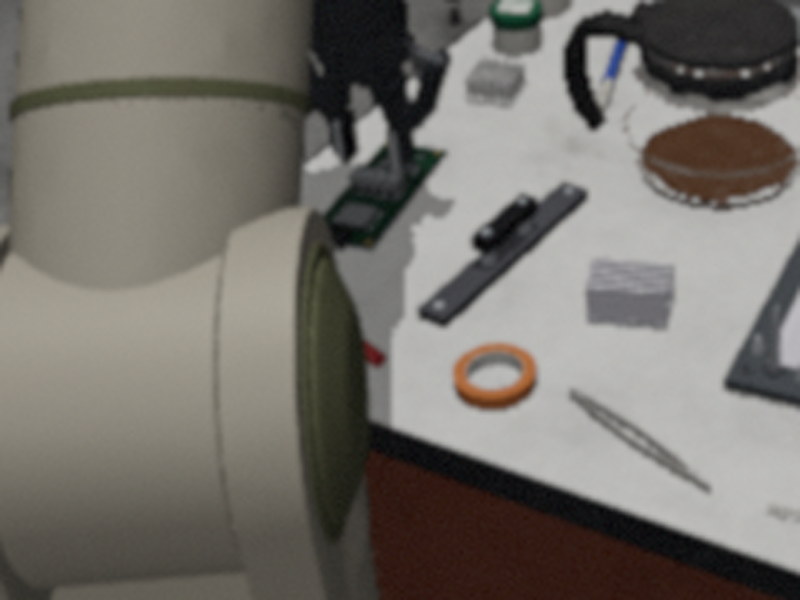

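Emit:
jog_arm(
  rows=[
    [25, 0, 0, 0, 0],
    [25, 0, 0, 0, 0],
    [25, 0, 0, 0, 0],
    [25, 0, 0, 0, 0],
  ],
)

```text
t: 4.53
position: [0.482, 0.2693, 0.0055]
eef_rot: [-0.0, -0.08, 0.997, -0.0]
contact_force: [0.6, -0.8, 0.4]
width: 0.025
```

Run:
```python
from h import *
a=read_camera('scene')[170:250,130:240,::-1];b=read_camera('top')[150:270,130:230,::-1]
a=cv2.resize(a,(460,335),interpolation=cv2.INTER_CUBIC);b=cv2.resize(b,(340,408),interpolation=cv2.INTER_CUBIC)
cv2.imwrite('pics/s2.png',np.hstack([cv2.copyMakeBorder(a,0,73,0,0,0),b]))
```

```text
(no output)
```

View pics/s2.png

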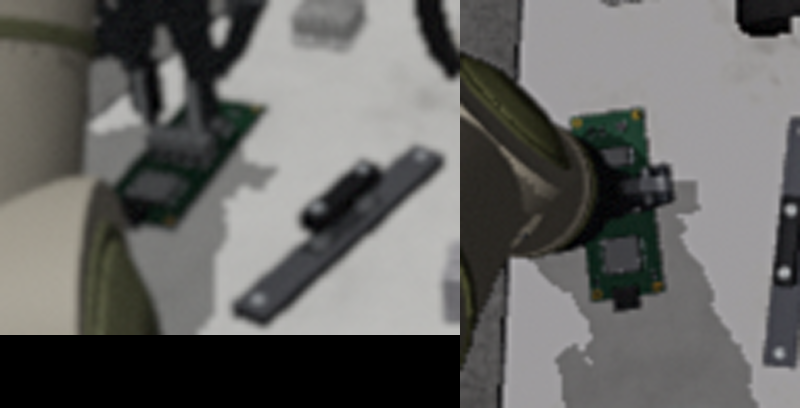

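Run:
```python
from h import *
print(proj('top',[[.482,.2693,.0055],[.482,.2693,.02],[.4824,.2683,.02]]),proj('scene',[[.482,.2693,.0055]]))
print(unproj('top',[[187.4,204.4],[187,211]],.02),unproj('top',[[187.4,204.4]],.04))
im=read_camera('top')[:,:,::-1]
cv2.imwrite('pics/s3.png',cv2.resize(im[180:250,150:220],(700,700),interpolation=cv2.INTER_CUBIC)[:600])
im=read_camera('scene')[:,:,::-1];print(proj('scene',[[.4824,.2683,.02],[.4824,.2683,.0]]))
cv2.imwrite('pics/s4.png',cv2.resize(im[170:240,140:220],(800,700),interpolation=cv2.INTER_CUBIC)[:600])
```

```text
[[175.22515543 209.75360235]
 [173.76151892 209.50311103]
 [174.18103813 209.35028199]] [[173.13457844 205.76537463]]
[[0.49534062 0.2367801  0.02      ]
 [0.479302   0.23705795 0.02      ]] [[0.49438011 0.23240321 0.04      ]]
[[172.8964833  201.03208585]
 [173.80093167 207.56634576]]
```

View pics/s3.png

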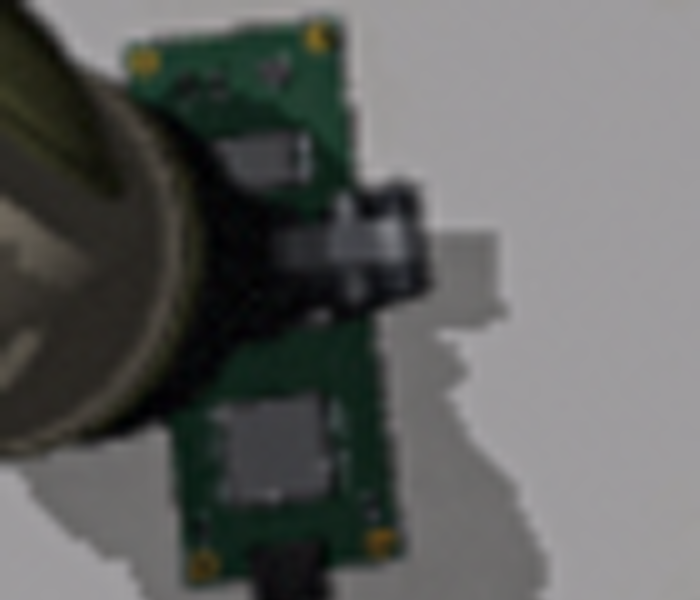

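View pics/s4.png

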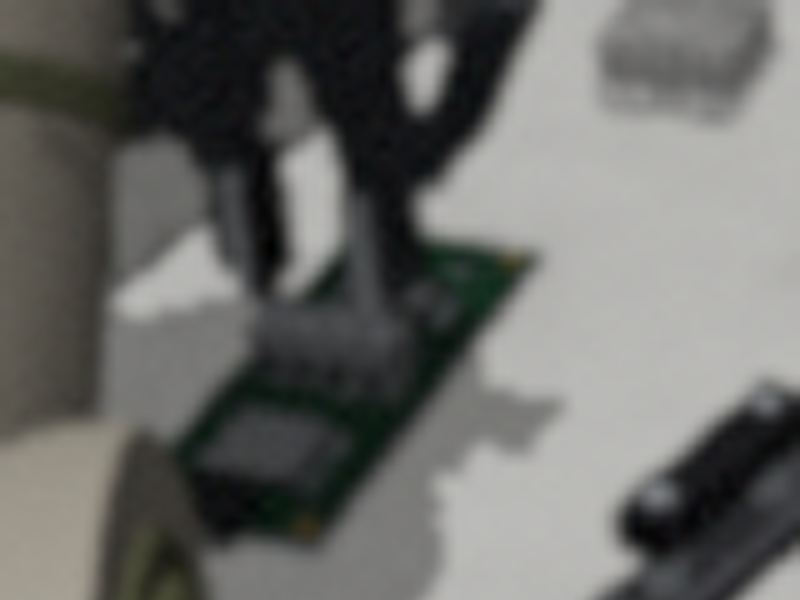

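Emit:
jog_arm(
  rows=[
    [25, 0, 0, -0.5, 0],
    [25, 0, 0, -0.5, 0],
    [25, 0, 0, 0, 0],
  ],
)

```text
t: 5.1
position: [0.483, 0.2697, 0.0373]
eef_rot: [0.001, -0.08, 0.997, 0.001]
contact_force: [0.4, 0.4, 0.1]
width: 0.0253
```

```bash
python3 plan.py;python3 - <<'E'
from h import *
im=read_camera('scene')[:,:,::-1];p=telemetry.observe()['position']
u=proj('scene',[p,p+[0,0,.02]]);print(u,(u-[140,170])*10)
cv2.imwrite('pics/s5.png',cv2.resize(im[170:240,140:220],(800,700),interpolation=cv2.INTER_CUBIC)[:600])
E
```

```text
t 5.1 pos [483.  269.7  37.3] psi 99.18 tilt [ 0.003  0.002 -1.   ] w 25.3 F [0.4 0.4 0.1] q deg [-31.  37.  -6. 122.   9.  21.  55.]
[[171.77925788 195.35188885]
 [170.83997215 188.58888565]] [[317.79257876 253.5188885 ]
 [308.39972151 185.8888565 ]]
```

View pics/s5.png

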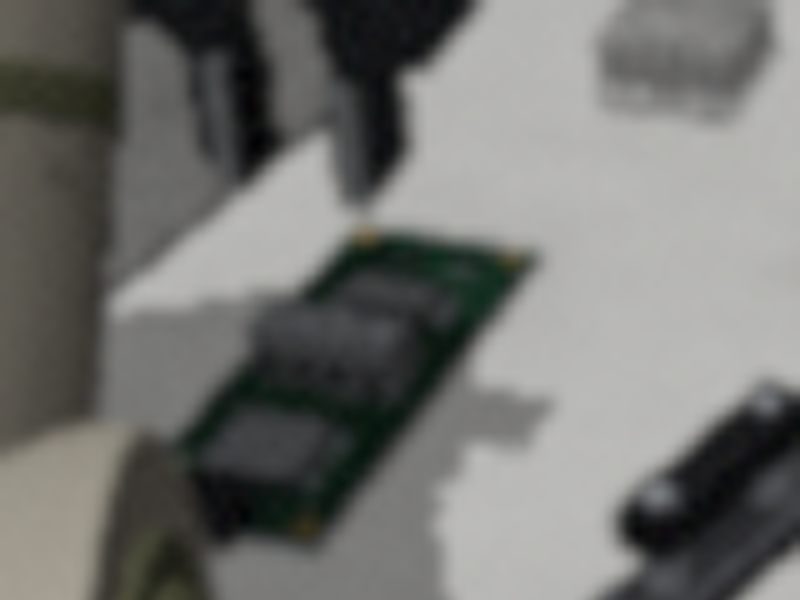

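Emit:
jog_arm(
  rows=[
    [50, 0, 0, 0, 0],
    [50, 0, 0, 0, 0],
    [50, 0, 0.02, 0.5, 0],
    [50, 0, 0.02, 0.5, 0],
    [50, 0, 0, 0.2, 0],
    [50, 0, 0, 0.1, 0],
    [50, 0, 0, 0.07, 0],
    [50, 0, 0, 0, 0],
  ],
)

```text
t: 6.15
position: [0.482, 0.2704, -0.0055]
eef_rot: [0.0, -0.08, 0.997, 0.0]
contact_force: [-0.7, -0.1, 0.5]
width: 0.0499
```

```bash
python3 plan.py 482.4 268.3 -5 99.2;python3 - <<'E'
from h import *
im=read_camera('scene')[:,:,::-1];p=telemetry.observe()['position']
u=proj('scene',[p,p+[0,0,.02]]);print(u,(u-[140,170])*10)
cv2.imwrite('pics/s6.png',cv2.resize(im[170:240,140:220],(800,700),interpolation=cv2.INTER_CUBIC)[:600])
E
```

```text
t 6.15 pos [482.  270.4  -5.5] psi 99.19 tilt [ 0.  0. -1.] w 49.9 F [-0.7 -0.1  0.5] q deg [-32.  41.  -4. 122.  10.  16.  54.]
turn total -0.01
after turn: tool shift in units [-0.003 -0.073 -0.017]  before turn [-0.003 -0.073 -0.017]
[[173.25249066 209.17639566]
 [172.34551864 202.67631352]] [[332.52490661 391.76395664]
 [323.45518638 326.76313524]]
```

View pics/s6.png

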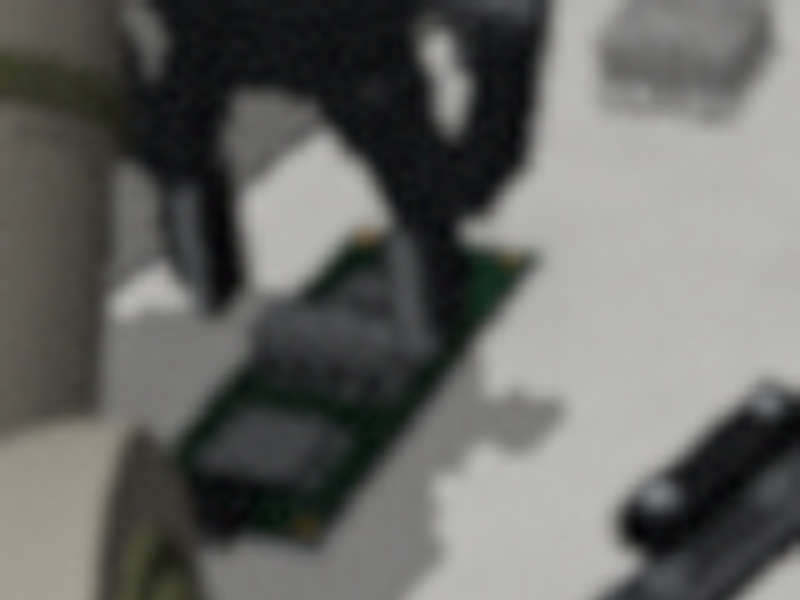

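Emit:
jog_arm(
  rows=[
    [50, 0, -0.07, 0.1, 0],
    [50, 0, 0, 0.1, 0],
    [50, 0, 0, 0.05, 0],
    [50, 0, 0, 0, 0],
  ],
)

```text
t: 6.7
position: [0.4821, 0.2683, -0.0133]
eef_rot: [-0.0, -0.08, 0.997, -0.0]
contact_force: [-0.3, 0.2, 0.3]
width: 0.0505
```

```bash
python3 plan.py 482.4 268.3 -15 99.2;python3 - <<'E'
from h import *
im=read_camera('scene')[:,:,::-1];p=telemetry.observe()['position']
u=proj('scene',[p,p+[0,0,.02]]);print((u-[140,170])*10)
cv2.imwrite('pics/s7.png',cv2.resize(im[170:240,140:220],(800,700),interpolation=cv2.INTER_CUBIC)[:600])
E
```

```text
t 6.7 pos [482.1 268.3 -13.3] psi 99.2 tilt [-0. -0. -1.] w 50.5 F [-0.3  0.2  0.3] q deg [-32.  42.  -4. 123.  10.  16.  54.]
turn total 0.0
after turn: tool shift in units [-0.01  -0.003  0.057]  before turn [-0.01  -0.003  0.057]
[[342.99795184 418.59493096]
 [334.05493096 354.04996447]]
```

View pics/s7.png

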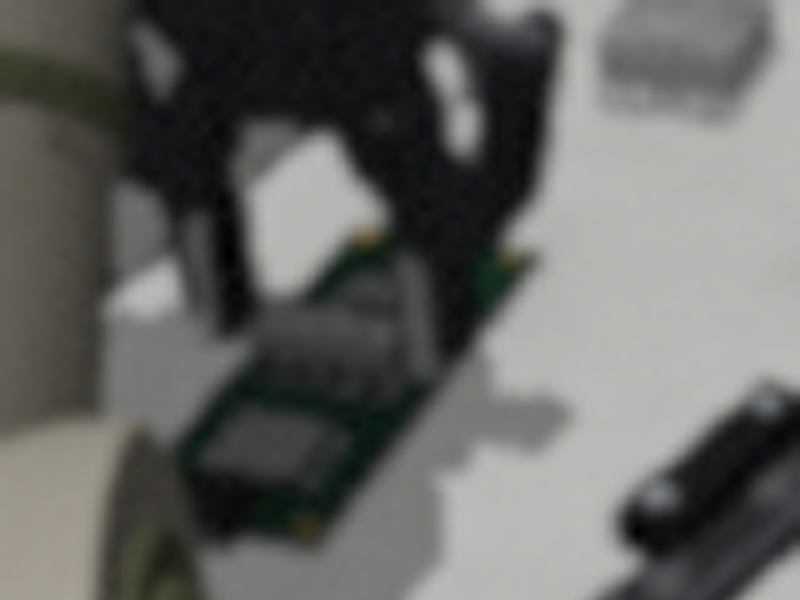

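Emit:
jog_arm(
  rows=[
    [34, 0, 0, 0, 0],
    [34, 0, 0, 0, 0],
    [34, 0, 0, 0, 0],
    [34, 0, 0, 0, 0],
    [34, 0, 0, 0, 0],
  ],
  force=40,
)

```text
t: 7.38
position: [0.4822, 0.2684, -0.0128]
eef_rot: [0.0, -0.08, 0.997, 0.0]
contact_force: [-1.3, -0.2, 6.5]
width: 0.0386
```

Emit:
jog_arm(
  rows=[
    [34, 0, 0, -0.05, 0],
    [34, 0, 0, -0.1, 0],
    [34, 0, 0, -0.3, 0],
    [34, 0, 0, -0.5, 0],
    [34, 0, 0, 0, 0],
  ],
)

```text
t: 8.0
position: [0.483, 0.2687, 0.017]
eef_rot: [0.001, -0.08, 0.997, 0.001]
contact_force: [-0.2, -0.4, -1.1]
width: 0.0386
```

```bash
python3 plan.py;python3 - <<'E'
from h import *
im=read_camera('scene')[:,:,::-1]
cv2.imwrite('pics/s8.png',cv2.resize(im[170:240,140:220],(800,700),interpolation=cv2.INTER_CUBIC)[:600])
E
```

```text
t 8.0 pos [483.  268.7  17. ] psi 99.18 tilt [ 0.002  0.001 -1.   ] w 38.6 F [-0.2 -0.4 -1.1] q deg [-32.  39.  -5. 122.  10.  19.  54.]
```

View pics/s8.png

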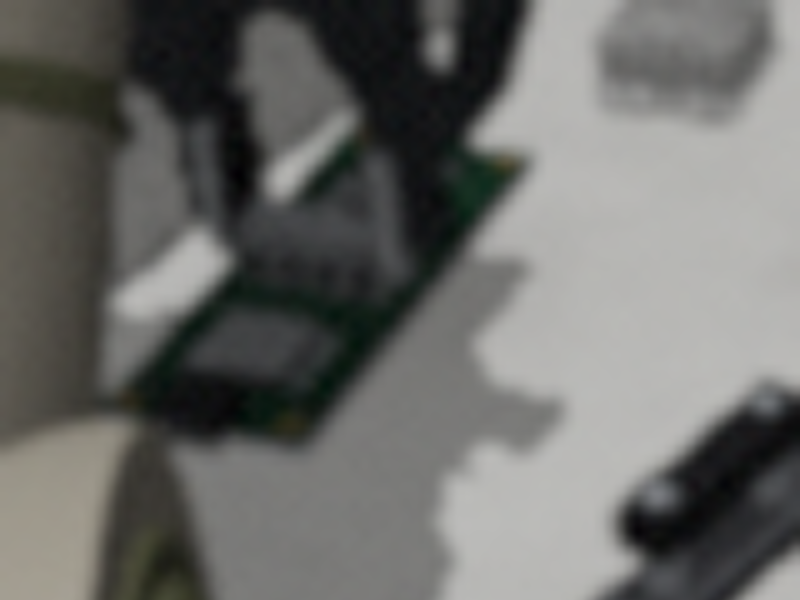

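Emit:
jog_arm(
  rows=[
    [34, 0, 0, -0.6, 0],
    [34, 0, 0, -0.9, 0],
    [34, 0, 0, -0.9, 0],
    [34, 0, 0, -0.9, 0],
    [34, 0, 0, -0.9, 0],
    [34, 0, 0, -0.4, 0],
    [34, 0, 0, 0, 6],
    [34, 0, 0, 0, 10],
    [34, 0, 0, 0, 10],
    [34, 0, 0, 0, 10],
    [34, 0, 0, 0, 10],
    [34, 0, 0, 0, 10],
    [34, 0, 0, 0, 10],
    [34, 0, 0, 0, 10],
    [34, 0, 0, 0, 10],
    [34, 0, 0, 0, 10],
    [34, 0, 0, 0, 10],
    [34, 0, 0, 0, 10],
  ],
)

```text
t: 10.3
position: [0.4818, 0.2681, 0.1527]
eef_rot: [0.0, 0.805, 0.594, -0.001]
contact_force: [-0.0, -0.1, -0.9]
width: 0.0385
```

```bash
python3 plan.py 491 -101.2 80 -84.4
```

```text
t 10.3 pos [481.8 268.1 152.7] psi -17.13 tilt [-0.001 -0.001 -1.   ] w 38.5 F [-0.  -0.1 -0.9] q deg [-53.  29.  25. 119. -20.  37. -31.]
turn total 67.27
after turn: tool shift in units [-0.896 12.281  2.423]  before turn [-11.671   3.919   2.436]
```

Emit:
jog_arm(
  rows=[
    [34, 0, 0, 0, 9.6],
    [34, 0, 0, 0, 9.6],
    [34, 0, 0, 0, 9.6],
    [34, 0, 0, 0, 9.6],
    [34, 0, 0, 0, 9.6],
    [34, 0, 0, 0, 9.6],
    [34, 0, 0, 0, 9.7],
    [34, -0.064, 0.6, 0, 0],
    [34, -0.064, 0.86, 0, 0],
    [34, -0.064, 0.9, 0, 0],
    [34, -0.064, 0.9, 0, 0],
    [34, -0.064, 0.9, 0, 0],
    [34, -0.064, 0.9, 0, 0],
    [34, -0.064, 0.9, 0, 0],
    [34, -0.064, 0.9, 0, 0],
    [34, -0.064, 0.9, 0, 0],
    [34, -0.064, 0.9, 0, 0],
    [34, -0.064, 0.9, 0, 0],
    [34, -0.064, 0.9, 0, 0],
    [34, -0.064, 0.9, 0, 0],
  ],
)

```text
t: 12.8
position: [0.4913, -0.0753, 0.1533]
eef_rot: [0.0, 0.999, 0.053, -0.0]
contact_force: [-0.1, -0.2, -1.0]
width: 0.0388
```

```bash
python3 plan.py 491 -101.2 60 -84.4
```

```text
t 12.8 pos [491.3 -75.3 153.3] psi -83.9 tilt [-0.    -0.001 -1.   ] w 38.8 F [-0.1 -0.2 -1. ] q deg [-27.  29.  42. 126. -33.  36. -45.]
turn total 0.5
after turn: tool shift in units [-0.094  0.859  3.111]  before turn [-0.101  0.856  3.111]
```

Emit:
jog_arm(
  rows=[
    [34, -0.05, 0.43, 0.3, 0.5],
    [34, -0.044, 0.43, 0.9, 0],
    [34, 0, 0, 0.9, 0],
    [34, 0, 0, 0.7, 0],
    [34, 0, 0, 0.3, 0],
    [34, 0, 0, 0, 0],
  ],
)

```text
t: 13.55
position: [0.4915, -0.0998, 0.0603]
eef_rot: [0.0, 0.999, 0.048, -0.0]
contact_force: [0.2, 0.6, -0.4]
width: 0.0387
```

```bash
python3 plan.py 491 -101.2 60 -84.4
python3 - <<'E'
from h import *
im=read_camera('top')[:,:,::-1].copy();cv2.imwrite('pics/raw_t2.png',im)
cv2.imwrite('pics/t2.png',cv2.resize(im[140:280,240:400],(800,700),interpolation=cv2.INTER_CUBIC)[:600])
im=read_camera('scene')[:,:,::-1].copy();cv2.imwrite('pics/raw_s9.png',im)
cv2.imwrite('pics/s9.png',cv2.resize(im[170:290,240:400],(800,600),interpolation=cv2.INTER_CUBIC))
E
```

```text
t 13.55 pos [491.5 -99.8  60.3] psi -84.55 tilt [-0.001 -0.    -1.   ] w 38.7 F [ 0.2  0.6 -0.4] q deg [-15.  36.  29. 129. -44.  25. -34.]
turn total -0.15
after turn: tool shift in units [-0.021  0.044  0.011]  before turn [-0.021  0.044  0.011]
```

View pics/t2.png

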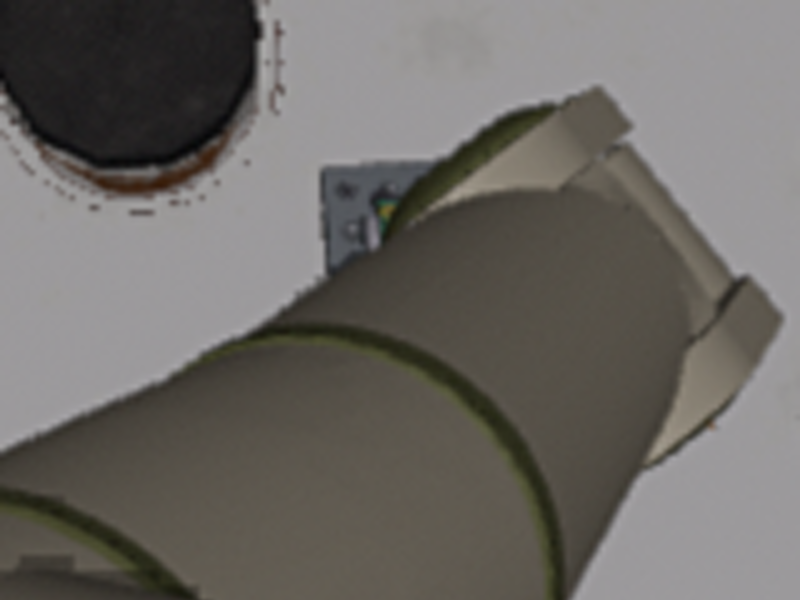

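View pics/s9.png

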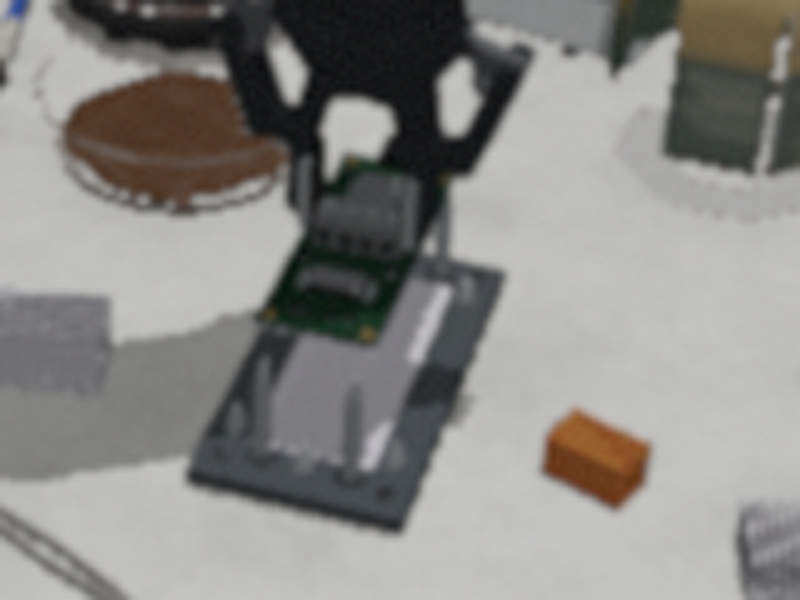

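```bash
cat > chk.py <<'E'
from fit import *
def overlay(cam,im,boxes,p,z,crop,out,sc):
    # p mm,mm,deg ; z mm
    o=cv2.resize(im[crop[1]:crop[3],crop[0]:crop[2]],None,fx=sc,fy=sc,interpolation=cv2.INTER_CUBIC)
    c,s=np.cos(np.radians(p[2])),np.sin(np.radians(p[2]))
    for b,col in boxes:
        w=np.c_[b[:,0]*c-b[:,1]*s+p[0]/1000,b[:,0]*s+b[:,1]*c+p[1]/1000,b[:,2]+z/1000]
        uv=(proj(cam,w)-[crop[0],crop[1]]+.5)*sc
        for i in range(8):
            for j in range(i+1,8):
                if bin(i^j).count('1')==1: cv2.line(o,tuple(np.int32(uv[i].round()).tolist()),tuple(np.int32(uv[j].round()).tolist()),col,1,cv2.LINE_AA)
    cv2.imwrite(out,o)
E
python3 - <<'E'
from chk import *
im=cv2.imread('pics/raw_s9.png')
overlay('scene',im,[(b,(0,0,255)) for b in M['board']],(491.5,-99.8,-174.5),73,(240,170,400,290),'pics/s9o.png',5)
E
```

```text
(no output)
```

View pics/s9o.png

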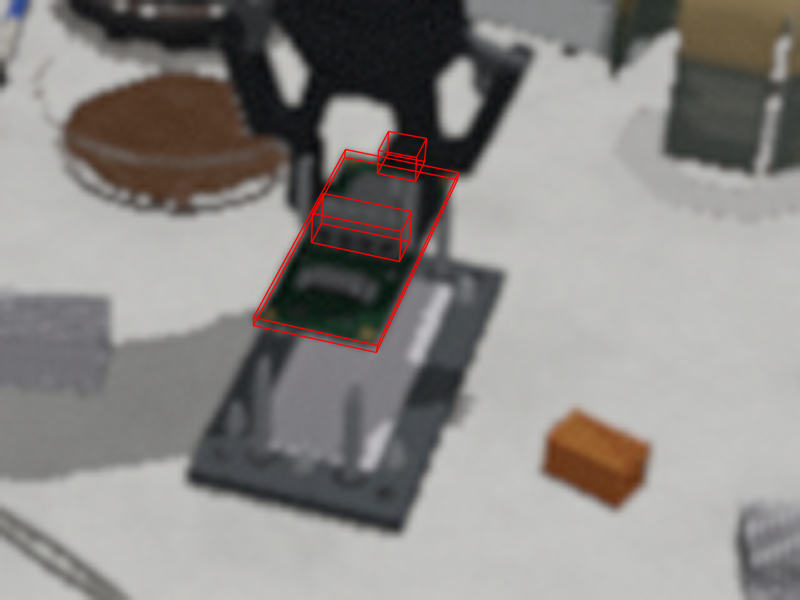

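Emit:
jog_arm(
  rows=[
    [34, -0.02, 0.044, 0.5, -0.1],
    [34, 0, 0, 0.6, 0],
    [34, 0, 0, 0.38, 0],
    [34, 0, 0, 0, 0],
    [34, 0, 0, 0, 0],
  ],
)

```text
t: 14.28
position: [0.4919, -0.1007, 0.0165]
eef_rot: [0.0, 0.999, 0.048, 0.0]
contact_force: [0.2, 0.1, -0.5]
width: 0.0388
```

```bash
python3 plan.py 491 -101.2 -0.8 -84.4
python3 - <<'E'
from chk import *
im=read_camera('scene')[:,:,::-1].copy();cv2.imwrite('pics/raw_s10.png',im)
s=telemetry.observe()['position']*1000
overlay('scene',im,[(b,(0,0,255)) for b in M['board']],(s[0],s[1],-174.4),s[2]+12.8,(260,190,380,280),'pics/s10.png',6.6)
E
```

```text
t 14.28 pos [ 491.9 -100.7   16.5] psi -84.5 tilt [ 0.001 -0.    -1.   ] w 38.8 F [ 0.2  0.1 -0.5] q deg [ -9.  40.  22. 130. -49.  18. -29.]
turn total -0.1
after turn: tool shift in units [-0.03   0.015  0.577]  before turn [-0.031  0.015  0.577]
```

View pics/s10.png

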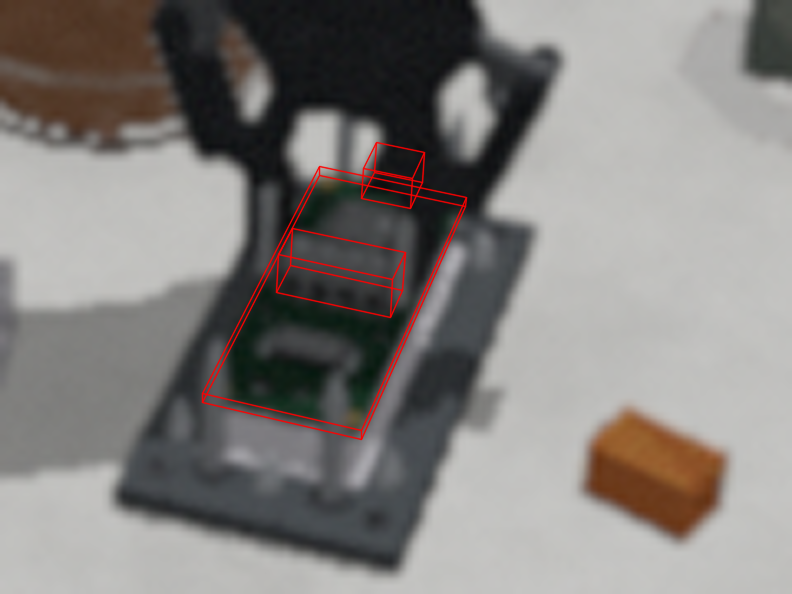

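Run:
```python
from h import *
im=cv2.imread('pics/raw_s9.png');h=cv2.cvtColor(im,cv2.COLOR_BGR2HSV)
m=cv2.inRange(h,(12,110,90),(32,255,255));n,l,st,ce=cv2.connectedComponentsWithStats(m)
for i in range(1,n):
    if 240<ce[i][0]<400 and 170<ce[i][1]<260: print(ce[i].round(1),st[i][4])
def P(p,z,yaw):
    c,s=np.cos(np.radians(yaw)),np.sin(np.radians(yaw))
    return proj('scene',[[p[0]+.0637*c-v*s,p[1]+.0637*s+v*c,z+.004] for v in(.0215,-.0215)])
print(P((.4915,-.0998),.073,-174.5)); print(P((.4965,-.0998),.073,-174.5)-P((.4915,-.0998),.073,-174.5),P((.4915,-.0948),.073,-174.5)-P((.4915,-.0998),.073,-174.5),P((.4915,-.0998),.078,-174.5)-P((.4915,-.0998),.073,-174.5))
im=cv2.imread('pics/raw_s9.png');cv2.imwrite('pics/c.png',cv2.resize(im[215:245,285:325],None,fx=16,fy=16,interpolation=cv2.INTER_CUBIC))
```

```text
[[312.8699777  236.69589528]
 [293.22947069 232.35965429]]
[[ 0.87748052 -1.32963075]
 [ 0.93833719 -1.29838983]] [[-2.23288656 -0.63994437]
 [-2.17301103 -0.625004  ]] [[ 0.12344578 -1.89676445]
 [ 0.06651373 -1.88670064]]
```

View pics/c.png

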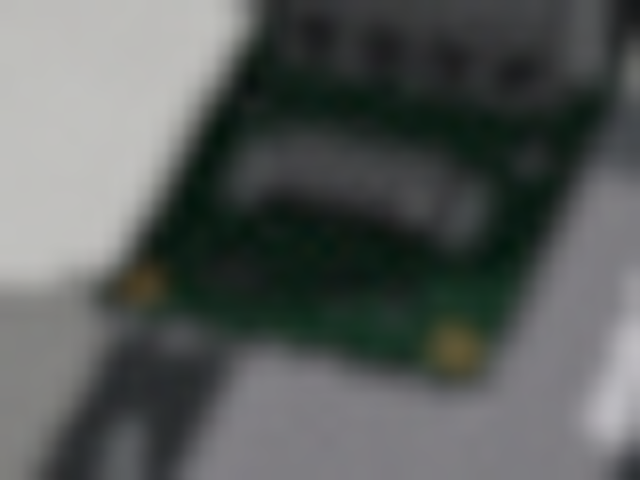

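Emit:
jog_arm(
  rows=[
    [34, -0.03, 0.02, 0.2, -0.1],
    [34, 0, 0, 0.2, 0],
    [34, 0, 0, 0.08, 0],
    [34, 0, 0, 0.05, 0],
    [34, 0, 0, 0, 0],
  ],
)

```text
t: 14.95
position: [0.4907, -0.1013, -0.0]
eef_rot: [-0.0, 0.999, 0.049, -0.0]
contact_force: [-0.0, 0.2, -0.9]
width: 0.0386
```

```bash
python3 plan.py 491.3 -101.2 -0.8 -84.4
```

```text
t 14.95 pos [ 490.7 -101.3   -0. ] psi -84.42 tilt [-0.  0. -1.] w 38.6 F [-0.   0.2 -0.9] q deg [ -7.  41.  19. 130. -51.  16. -28.]
turn total -0.02
after turn: tool shift in units [ 0.02  -0.001  0.026]  before turn [ 0.02  -0.001  0.026]
```

Emit:
jog_arm(
  rows=[
    [34, 0, 0, 0.025, 0],
    [34, 0, 0, 0.02, 0],
    [34, 0, 0, 0, 0],
  ],
)

```text
t: 15.32
position: [0.4909, -0.1012, -0.0008]
eef_rot: [-0.0, 0.999, 0.049, 0.0]
contact_force: [-0.9, 0.4, 5.8]
width: 0.039
```

Contact at the expected height. Release and back off.

Emit:
jog_arm(
  rows=[
    [52, 0, 0, 0, 0],
    [52, 0, 0, 0, 0],
    [52, 0, 0, 0, 0],
    [52, 0, 0, -0.4, 0],
    [52, 0, 0, -0.8, 0],
    [52, 0, 0, -0.9, 0],
    [52, 0, 0, -0.9, 0],
    [52, 0, 0, -0.9, 0],
    [52, 0, 0, -0.7, 0],
  ],
)

```text
t: 16.45
position: [0.4908, -0.1012, 0.1377]
eef_rot: [0.0, 0.999, 0.049, 0.0]
contact_force: [-0.4, 0.5, -0.3]
width: 0.0522
```

```bash
python3 plan.py 649 266.1 140 12
python3 - <<'E'
from chk import *
im=read_camera('scene')[:,:,::-1].copy();cv2.imwrite('pics/raw_s11.png',im)
cv2.imwrite('pics/s11.png',cv2.resize(im[190:280,260:380],None,fx=6.6,fy=6.6,interpolation=cv2.INTER_CUBIC))
E
```

```text
t 16.45 pos [ 490.8 -101.2  137.7] psi -84.4 tilt [ 0. -0. -1.] w 52.2 F [-0.4  0.5 -0.3] q deg [-22.  30.  40. 126. -35.  35. -41.]
turn total -96.4
after turn: tool shift in units [10.878  7.705 -0.076]  before turn [  6.445 -11.668  -0.074]
```

View pics/s11.png

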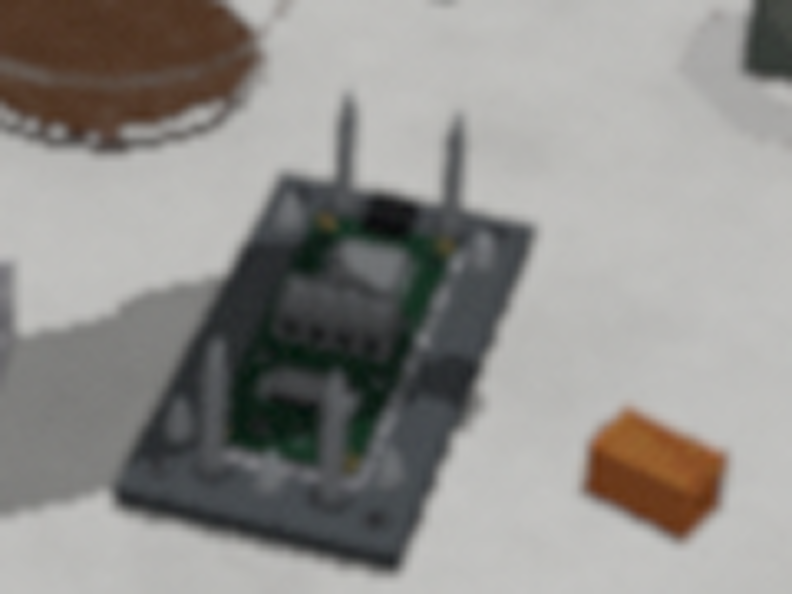

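Run:
```python
from h import *
im=cv2.imread('pics/raw_top0.png')
print(unproj('top',np.array([[239,168],[239,166]])*.7,0.0),unproj('top',np.array([[239,153]])*.7,0.04))
cv2.imwrite('pics/w.png',rect('top',im,.60,.76,.2,.34,.0,3.7))
```

```text
[[0.71249913 0.30090247 0.        ]
 [0.71605694 0.30106693 0.        ]] [[0.72818142 0.29109512 0.04      ]]
```

View pics/w.png

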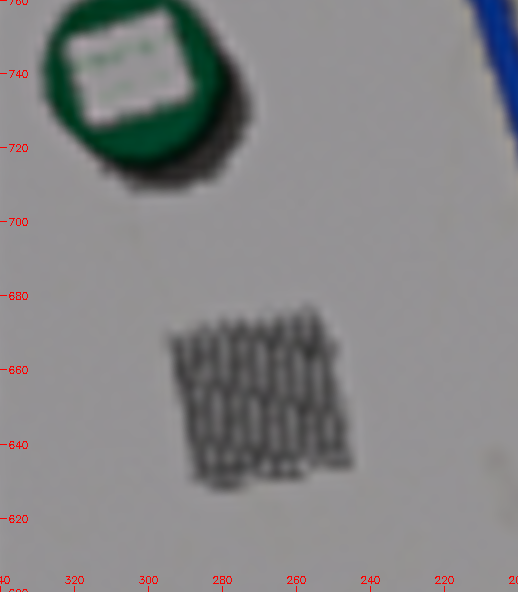

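Emit:
jog_arm(
  rows=[
    [52, 0, 0, 0, -10.6],
    [52, 0, 0, 0, -10.6],
    [52, 0, 0, 0, -10.6],
    [52, 0, 0, 0, -10.6],
    [52, 0, 0, 0, -10.6],
    [52, 0, 0, 0, -10.6],
    [52, 0, 0, 0, -10.6],
    [52, 0, 0, 0, -10.6],
    [52, 0, 0, 0, -10.6],
    [52, 0, 0, 0, 0],
  ],
)

```text
t: 17.75
position: [0.4905, -0.1013, 0.1365]
eef_rot: [-0.0, 0.637, 0.771, 0.0]
contact_force: [-0.1, 0.3, -0.2]
width: 0.0518
```

Emit:
jog_arm(
  rows=[
    [52, 0.925, 0.18, 0, 0],
    [52, 0.925, 0.18, 0, 0],
    [52, 0.925, 0.18, 0, 0],
    [52, 0.925, 0.18, 0, 0],
    [52, 0.925, 0.18, 0, 0],
    [52, 0.925, 0.18, 0, 0],
    [52, 0.925, 0.18, 0, 0],
    [52, 0.925, 0.18, 0, 0],
    [52, 0.925, 0.18, 0, 0],
    [52, 0.925, 0.18, 0, 0],
    [52, 0.925, 0.18, 0, 0],
    [52, 0.925, 0.18, 0, 0],
    [52, 0.925, 0.18, 0, 0],
    [52, -0.168, 0.86, 0, 0],
    [52, -0.168, 0.86, 0, 0],
    [52, -0.168, 0.86, 0, 0],
    [52, -0.168, 0.86, 0, 0],
    [52, -0.168, 0.86, 0, 0],
    [52, -0.168, 0.86, 0, 0],
    [52, 0, 0, 0, 0],
  ],
)

```text
t: 20.25
position: [0.65, 0.2657, 0.1361]
eef_rot: [0.0, 0.638, 0.77, 0.0]
contact_force: [-0.7, 0.6, -0.7]
width: 0.0518
```

```bash
python3 plan.py 649 266.1 -12 11
python3 - <<'E'
from fit import *
im=read_camera('top')[:,:,::-1].copy();cv2.imwrite('pics/raw_t3.png',im)
cv2.imwrite('pics/t3.png',rect('top',im,.38,.60,-.18,-.03,.014,2.7))
E
```

```text
t 20.25 pos [650.  265.7 136.1] psi 10.71 tilt [ 0.001 -0.    -1.   ] w 51.8 F [-0.7  0.6 -0.7] q deg [-36.  38.  15.  99. -13.  45.  -4.]
turn total -0.29
after turn: tool shift in units [ 0.02  -0.031  4.936]  before turn [ 0.023 -0.034  4.936]
```

View pics/t3.png

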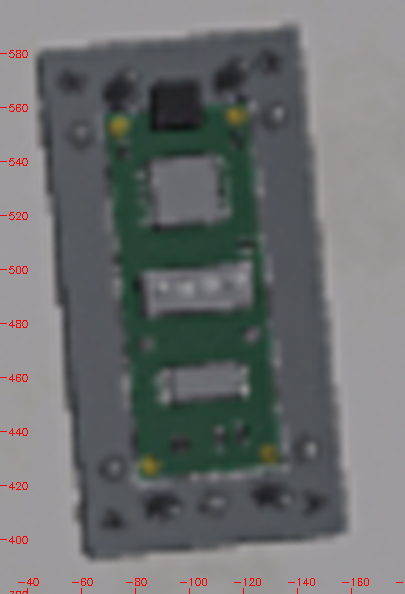

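Emit:
jog_arm(
  rows=[
    [52, 0.02, -0.03, 0.8, -0.3],
    [52, 0, 0, 0.9, 0],
    [52, 0, 0, 0.9, 0],
    [52, 0, 0, 0.9, 0],
    [52, 0, 0, 0.8, 0],
    [52, 0, 0, 0.4, 0],
    [52, 0, 0, 0.22, 0],
    [52, 0, 0, 0, 0],
  ],
)

```text
t: 21.3
position: [0.6475, 0.2666, -0.0107]
eef_rot: [0.0, 0.634, 0.773, 0.0]
contact_force: [-0.0, 1.4, -0.2]
width: 0.0522
```

```bash
python3 plan.py 649 266.1 -12 11
python3 - <<'E'
from chk import *
im=read_camera('scene')[:,:,::-1].copy()
print(proj('scene',[[.649,.266,.01]]))
cv2.imwrite('pics/s12.png',cv2.resize(im[140:210,170:260],None,fx=8,fy=8,interpolation=cv2.INTER_CUBIC))
E
```

```text
t 21.3 pos [647.5 266.6 -10.7] psi 11.28 tilt [ 0. -0. -1.] w 52.2 F [-0.   1.4 -0.2] q deg [-33.  48.  10. 103. -16.  30.  -2.]
turn total 0.28
after turn: tool shift in units [-0.027  0.045  0.044]  before turn [-0.027  0.045  0.044]
[[208.79547694 174.20350611]]
```

View pics/s12.png

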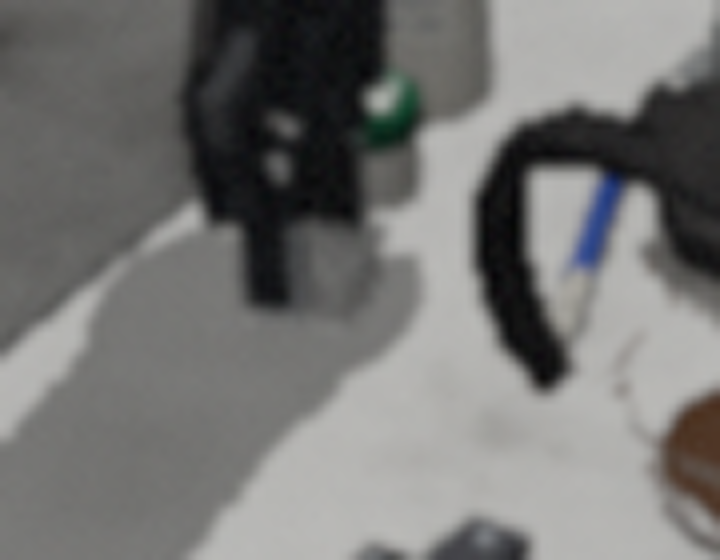

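Emit:
jog_arm(
  rows=[
    [34, 0, 0, 0, 0],
    [34, 0, 0, 0, 0],
    [34, 0, 0, 0, 0],
    [34, 0, 0, 0, 0],
    [34, 0, 0, 0, 0],
  ],
  force=40,
)

```text
t: 21.98
position: [0.6482, 0.2668, -0.0097]
eef_rot: [0.0, 0.634, 0.773, 0.001]
contact_force: [-0.4, -0.1, 6.4]
width: 0.0385
```

Emit:
jog_arm(
  rows=[
    [34, 0, 0, -0.1, 0],
    [34, 0, 0, -0.4, 0],
    [34, 0, 0, -0.8, 0],
    [34, 0, 0, -0.9, 0],
    [34, 0, 0, -0.9, 0],
    [34, 0, 0, -0.9, 0],
    [34, 0, 0, -0.9, 0],
    [34, 0, 0, 0, 0],
  ],
)

```text
t: 22.98
position: [0.6489, 0.2669, 0.1391]
eef_rot: [0.001, 0.634, 0.773, 0.002]
contact_force: [-0.2, -0.3, -0.9]
width: 0.0386
```

```bash
python3 plan.py 490 266 137 -84.4
python3 - <<'E'
from fit import *
p=telemetry.observe()['position']
im=read_camera('scene')[:,:,::-1].copy()
c=proj('scene',[p+[0,0,.02]])[0].astype(int);print(c)
a=cv2.resize(im[c[1]-35:c[1]+35,c[0]-45:c[0]+45],None,fx=8,fy=8,interpolation=cv2.INTER_CUBIC);cv2.imwrite('pics/s13.png',a)
# board in jig from t3
im=cv2.imread('pics/raw_t3.png')
h=cv2.cvtColor(im,cv2.COLOR_BGR2HSV)
q=proj('top',[[.491,-.101,.012]])[0].astype(int);print(q)
E
```

```text
t 22.98 pos [648.9 266.9 139.1] psi 11.29 tilt [ 0.004  0.002 -1.   ] w 38.6 F [-0.2 -0.3 -0.9] q deg [-36.  37.  15.  99. -13.  45.  -4.]
turn total 95.69
after turn: tool shift in units [-5.275 -0.486  0.07 ]  before turn [ 1.006 -5.201  0.048]
[204 124]
[326 210]
```

View pics/s13.png

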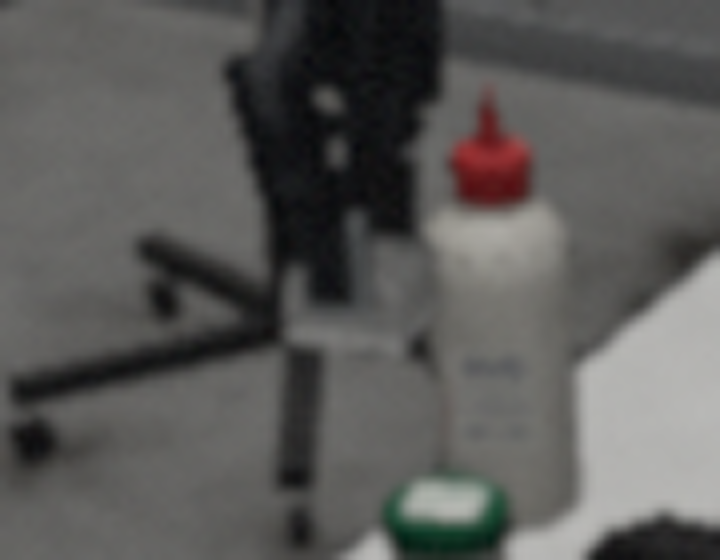

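Run:
```python
from fit import *
im=cv2.imread('pics/raw_t3.png')
# gold pads & chips: enlarge with rect at z=16 (board top) and z=20 (chip tops)
a=rect('top',im,.405,.585,-.15,-.05,.016,3.3);b=rect('top',im,.405,.585,-.15,-.05,.020,3.3)
cv2.imwrite('pics/bd.png',np.hstack([a,b]))
h=cv2.cvtColor(im,cv2.COLOR_BGR2HSV)
S=8;u0,v0,u1,v1=290,155,365,265
cr=cv2.resize(im[v0:v1,u0:u1],None,fx=S,fy=S,interpolation=cv2.INTER_CUBIC);h=cv2.cvtColor(cr,cv2.COLOR_BGR2HSV)
m=cv2.inRange(h,(12,110,70),(34,255,255));n,l,st,ce=cv2.connectedComponentsWithStats(m)
G=[]
for i in range(1,n):
    if st[i][4]>120:
        uv=(ce[i]+.5)/S-.5+[u0,v0];w=unproj('top',[uv],.016)[0];G.append(w);print('gold',st[i][4],(w[:2]*1000).round(1))
# board model fit on green area
g=cv2.inRange(h,(45,60,25),(95,255,255));g=cv2.morphologyEx(g,cv2.MORPH_CLOSE,np.ones((15,15),np.uint8))
cs=max(cv2.findContours(g,cv2.RETR_EXTERNAL,cv2.CHAIN_APPROX_NONE)[0],key=cv2.contourArea)
pts=(cs[:,0]+.5)/S-.5+[u0,v0];w=unproj('top',pts,.016)[:,:2]*1000
print('green rect',cv2.minAreaRect(w.astype(np.float32)))
```

```text
gold 284 [ 557.  -116.9]
gold 295 [552.9 -73.5]
gold 250 [ 432.1 -128.9]
gold 294 [427.7 -85.3]
green rect ((492.967041015625, -101.23390197753906), (136.43470764160156, 53.36021423339844), 5.5721435546875)
```

View pics/bd.png

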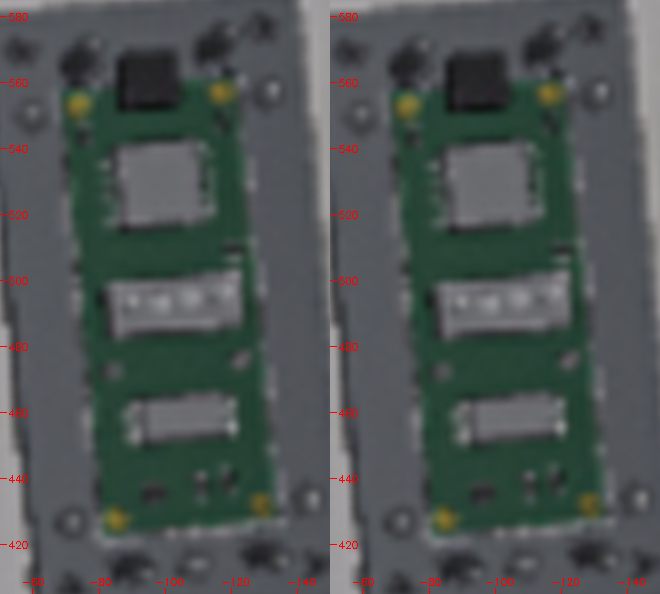

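Emit:
jog_arm(
  rows=[
    [34, 0.173, -0.867, 0, 0],
    [34, 0.173, -0.867, 0, 0],
    [34, 0.173, -0.867, 0, 0],
    [34, 0.173, -0.867, 0, 0],
    [34, 0.173, -0.867, 0, 0],
    [34, 0.173, -0.867, 0, 0],
    [34, 0, 0, 0, 9.6],
    [34, 0, 0, 0, 9.6],
    [34, 0, 0, 0, 9.6],
    [34, 0, 0, 0, 9.6],
    [34, 0, 0, 0, 9.6],
    [34, 0, 0, 0, 9.6],
    [34, 0, 0, 0, 9.6],
    [34, 0, 0, 0, 9.6],
    [34, 0, 0, 0, 9.6],
    [34, 0, 0, 0, 9.4],
    [34, 0, 0, 0, 0],
  ],
)

```text
t: 25.15
position: [0.4878, 0.2663, 0.1352]
eef_rot: [0.001, 0.999, 0.049, -0.001]
contact_force: [-0.9, 0.5, -0.0]
width: 0.0387
```

```bash
python3 plan.py 529 -97.7 137 -84.5
```

```text
t 25.15 pos [487.8 266.3 135.2] psi -84.43 tilt [-0.001 -0.002 -1.   ] w 38.7 F [-0.9  0.5 -0. ] q deg [-63.  35.  43. 120. -38.  40. -79.]
turn total 0.07
after turn: tool shift in units [ 0.203 12.21  -0.059]  before turn [ 0.188 12.211 -0.038]
```

Emit:
jog_arm(
  rows=[
    [34, -0.08, 0.872, 0, 0],
    [34, -0.08, 0.872, 0, 0],
    [34, -0.08, 0.872, 0, 0],
    [34, -0.08, 0.872, 0, 0],
    [34, -0.08, 0.872, 0, 0],
    [34, -0.08, 0.872, 0, 0],
    [34, -0.08, 0.872, 0, 0],
    [34, 0, 0.872, 0, 0],
    [34, 0, 0.872, 0, 0],
    [34, 0, 0.872, 0, 0],
    [34, 0.2, 0.872, 0, 0],
    [34, 0.2, 0.872, 0, 0],
    [34, 0.2, 0.872, 0, 0],
    [34, 0.16, 0.872, 0, 0],
    [34, 0, 0, 0, 0],
  ],
)

```text
t: 27.02
position: [0.5296, -0.0997, 0.1361]
eef_rot: [0.001, 0.999, 0.048, 0.0]
contact_force: [-1.1, 0.5, -0.4]
width: 0.0388
```

```bash
python3 plan.py 529 -97.7 20 -84.5
```

```text
t 27.02 pos [529.6 -99.7 136.1] psi -84.47 tilt [ 0.    -0.001 -1.   ] w 38.8 F [-1.1  0.5 -0.4] q deg [-21.  32.  39. 122. -34.  37. -44.]
turn total 0.03
after turn: tool shift in units [-0.014 -0.068  3.87 ]  before turn [-0.015 -0.073  3.87 ]
```

Emit:
jog_arm(
  rows=[
    [34, -0.014, -0.07, 0.6, 0],
    [34, 0, 0, 0.8, 0],
    [34, 0, 0, 0.8, 0],
    [34, 0, 0, 0.8, 0],
    [34, 0, 0, 0.6, 0],
    [34, 0, 0, 0.27, 0],
    [34, 0, 0, 0, 0],
    [34, 0, 0, 0, 0],
  ],
)

```text
t: 28.02
position: [0.5292, -0.0953, 0.0206]
eef_rot: [0.0, 0.999, 0.048, 0.0]
contact_force: [0.3, 0.2, -1.2]
width: 0.0386
```

```bash
python3 plan.py 529 -97.7 10.3 -84.5
python3 - <<'E'
from fit import *
im=read_camera('scene')[:,:,::-1].copy()
cv2.imwrite('pics/s14.png',cv2.resize(im[180:270,270:380],None,fx=6.6,fy=6.6,interpolation=cv2.INTER_CUBIC))
E
```

```text
t 28.02 pos [529.2 -95.3  20.6] psi -84.46 tilt [ 0.001 -0.    -1.   ] w 38.6 F [ 0.3  0.2 -1.2] q deg [-12.  41.  25. 125. -46.  23. -34.]
turn total 0.04
after turn: tool shift in units [-0.013  0.079  0.343]  before turn [-0.013  0.079  0.343]
```

View pics/s14.png

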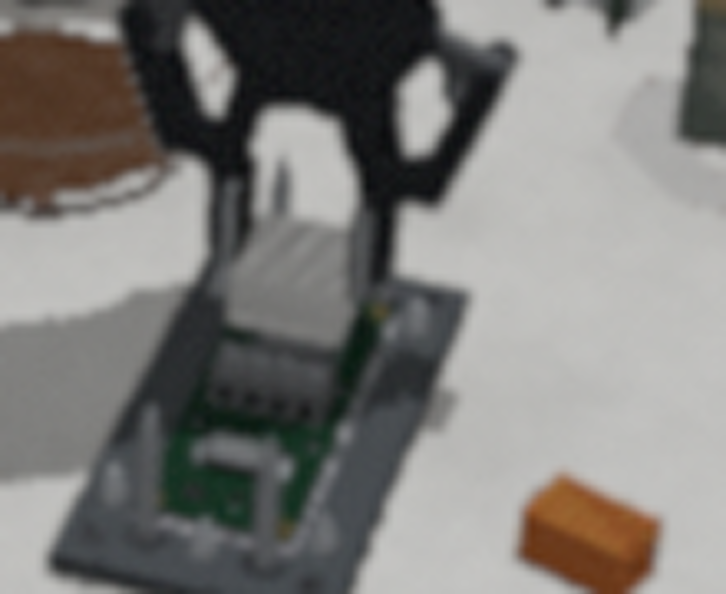

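Run:
```python
from fit import *
im=read_camera('scene')[:,:,::-1].copy()
cv2.imwrite('pics/s15.png',np.hstack([cv2.resize(im[208:238,298:332],None,fx=16,fy=16,interpolation=cv2.INTER_LANCZOS4)]))
i0=cv2.imread('pics/raw_scene0.png');
cv2.imwrite('pics/s16.png',cv2.resize(i0[160:190,190:230],None,fx=16,fy=16,interpolation=cv2.INTER_LANCZOS4))
```

```text
(no output)
```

View pics/s15.png

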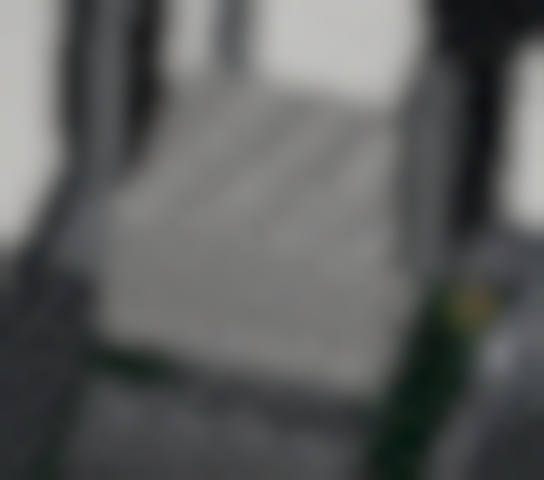

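View pics/s16.png

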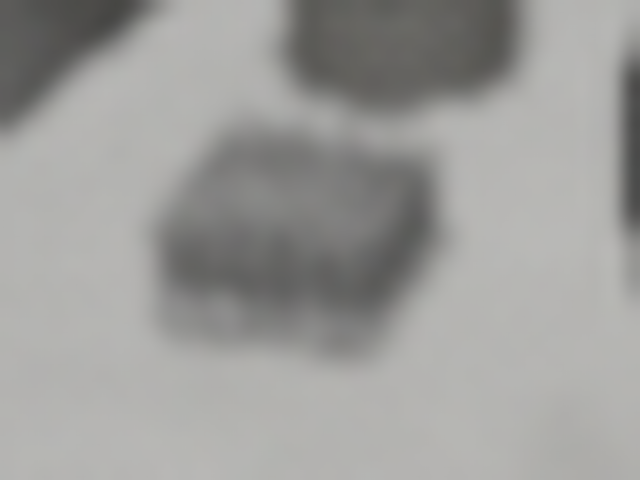

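Emit:
jog_arm(
  rows=[
    [34, -0.013, 0.08, 0.12, 0],
    [34, 0, 0, 0.1, 0],
    [34, 0, 0, 0.04, 0],
    [34, 0, 0, 0, 0],
  ],
)

```text
t: 28.62
position: [0.5287, -0.0979, 0.0121]
eef_rot: [-0.0, 0.999, 0.048, -0.0]
contact_force: [-0.0, -0.3, 0.1]
width: 0.0385
```

```bash
python3 plan.py 529 -97.7 10.3 -84.5
```

```text
t 28.62 pos [528.7 -97.9  12.1] psi -84.51 tilt [-0.  0. -1.] w 38.5 F [-0.  -0.3  0.1] q deg [-11.  42.  24. 125. -46.  22. -33.]
turn total -0.01
after turn: tool shift in units [ 0.012 -0.005  0.06 ]  before turn [ 0.012 -0.005  0.06 ]
```

Emit:
jog_arm(
  rows=[
    [34, 0.01, 0, 0.04, 0],
    [34, 0, 0, 0.03, 0],
    [34, 0, 0, 0, 0],
  ],
)

```text
t: 29.0
position: [0.5291, -0.0978, 0.0103]
eef_rot: [-0.0, 0.999, 0.048, 0.0]
contact_force: [-0.3, 0.1, 2.3]
width: 0.0385
```

Emit:
jog_arm(
  rows=[
    [50, 0, 0, 0, 0],
    [50, 0, 0, 0, 0],
    [50, 0, 0, 0, 0],
    [50, 0, 0, -0.3, 0],
    [50, 0, 0, -0.7, 0],
    [50, 0, 0, -0.9, 0],
    [50, 0, 0, -0.9, 0],
    [50, 0, 0, -0.9, 0],
    [50, 0, 0, -0.5, 0],
  ],
)

```text
t: 30.12
position: [0.5293, -0.0978, 0.1377]
eef_rot: [0.0, 0.999, 0.048, 0.001]
contact_force: [0.1, 0.3, -0.2]
width: 0.0503
```

```bash
python3 plan.py 451.2 -302.2 137 20.4
python3 - <<'E'
from fit import *
im=read_camera('scene')[:,:,::-1].copy();cv2.imwrite('pics/raw_s17.png',im)
cv2.imwrite('pics/s17.png',cv2.resize(im[190:280,260:380],None,fx=6.6,fy=6.6,interpolation=cv2.INTER_CUBIC))
E
```

```text
t 30.12 pos [529.3 -97.8 137.7] psi -84.51 tilt [ 0.002 -0.    -1.   ] w 50.3 F [ 0.1  0.3 -0.2] q deg [-22.  32.  39. 122. -34.  37. -44.]
turn total -104.91
after turn: tool shift in units [-5.477 -4.815  0.025]  before turn [-3.244  6.532  0.021]
```

View pics/s17.png

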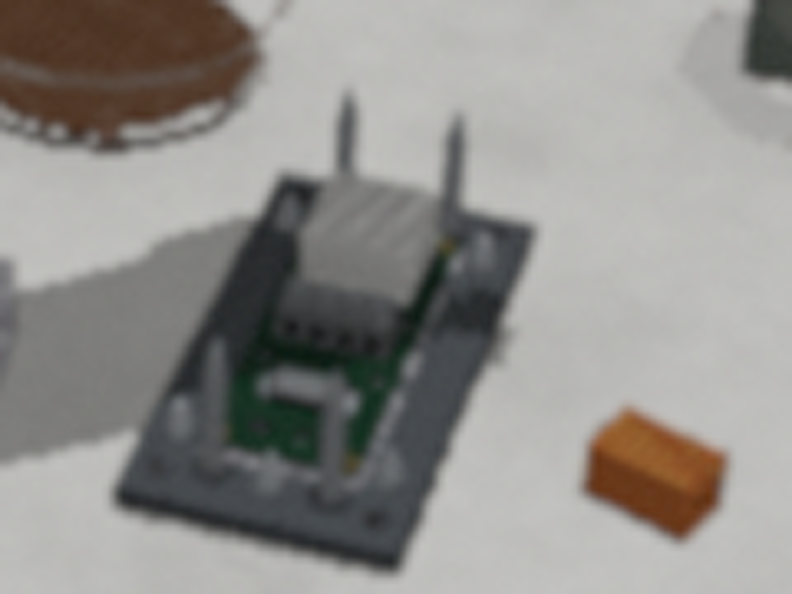

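Run:
```python
from fit import *
im=cv2.imread('pics/raw_top0.png')
print(unproj('top',np.array([[592,388]])*.7,.022))
cv2.imwrite('pics/n.png',np.hstack([rect('top',im,.33,.50,-.36,-.25,.023,3.4),rect('top',im,.33,.50,-.36,-.25,0,3.4)]))
```

```text
[[ 0.34975573 -0.31478451  0.022     ]]
```

View pics/n.png

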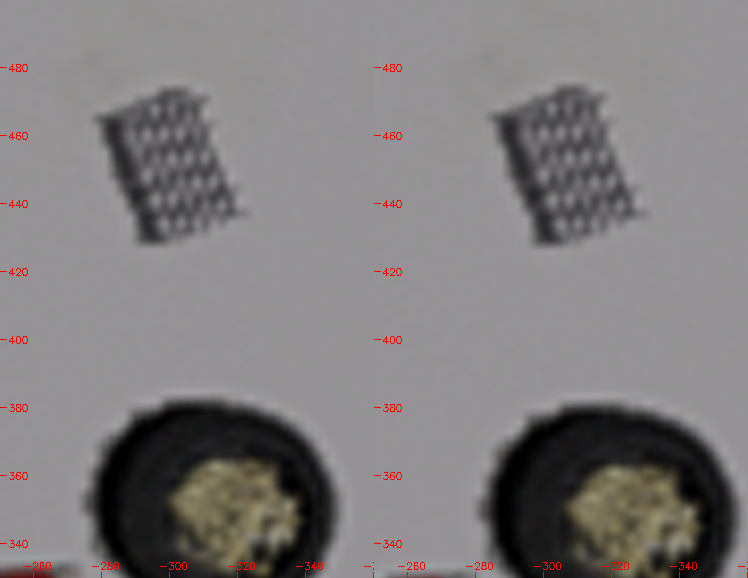

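Emit:
jog_arm(
  rows=[
    [50, 0, 0, 0, -10.5],
    [50, 0, 0, 0, -10.5],
    [50, 0, 0, 0, -10.5],
    [50, 0, 0, 0, -10.5],
    [50, 0, 0, 0, -10.5],
    [50, 0, 0, 0, -10.5],
    [50, 0, 0, 0, -10.5],
    [50, 0, 0, 0, -10.5],
    [50, 0, 0, 0, -10.5],
    [50, 0, 0, 0, -10.4],
    [50, -0.68, -0.6, 0, 0],
    [50, -0.68, -0.6, 0, 0],
    [50, -0.68, -0.6, 0, 0],
    [50, -0.68, -0.6, 0, 0],
    [50, -0.68, -0.6, 0, 0],
    [50, -0.68, -0.6, 0, 0],
    [50, -0.68, -0.6, 0, 0],
    [50, -0.68, -0.6, 0, 0],
    [50, 0, 0, 0, 0],
  ],
)

```text
t: 32.55
position: [0.4496, -0.3028, 0.1357]
eef_rot: [-0.0, 0.572, 0.82, -0.0]
contact_force: [0.5, 0.1, -0.2]
width: 0.0503
```

```bash
python3 plan.py 450.7 -302.2 40 20.4
```

```text
t 32.55 pos [ 449.6 -302.8  135.7] psi 20.19 tilt [-0.001 -0.    -1.   ] w 50.3 F [ 0.5  0.1 -0.2] q deg [ 23.  28.   6. 120.  -5.  33.  54.]
turn total -0.21
after turn: tool shift in units [0.007 0.042 3.189]  before turn [0.007 0.044 3.189]
```

Emit:
jog_arm(
  rows=[
    [50, 0, 0.04, 0.6, -0.2],
    [50, 0, 0, 0.9, 0],
    [50, 0, 0, 0.9, 0],
    [50, 0, 0, 0.9, 0],
    [50, 0, 0, 0.8, 0],
    [50, 0, 0, 0.45, 0],
    [50, 0, 0, 0.2, 0],
    [50, 0, 0, 0.1, 0],
    [50, 0, 0, 0, 0],
  ],
)

```text
t: 33.67
position: [0.4523, -0.3006, -0.0089]
eef_rot: [0.0, 0.569, 0.822, 0.0]
contact_force: [0.3, 0.5, 0.7]
width: 0.0501
```

```bash
python3 plan.py 450.7 -302.4 -10 20.4
python3 - <<'E'
from fit import *
im=read_camera('scene')[:,:,::-1].copy()
print(proj('scene',[[.451,-.302,.02]]))
a=cv2.resize(im[240:310,350:440],None,fx=5.5,fy=5.5,interpolation=cv2.INTER_CUBIC)
t=read_camera('top')[:,:,::-1].copy();c=proj('top',[[.451,-.302,.02]])[0].astype(int)
b=cv2.resize(t[c[1]-35:c[1]+35,c[0]-28:c[0]+27],(303,385),interpolation=cv2.INTER_CUBIC)
cv2.imwrite('pics/s18.png',np.hstack([a,b]))
E
```

```text
t 33.67 pos [ 452.3 -300.6   -8.9] psi 20.6 tilt [ 0.001 -0.    -1.   ] w 50.1 F [0.3 0.5 0.7] q deg [ 26.  42.   3. 124.  -7.  14.  55.]
turn total 0.2
after turn: tool shift in units [-0.036 -0.072  0.035]  before turn [-0.036 -0.072  0.035]
[[394.34713983 275.59665525]]
```

View pics/s18.png

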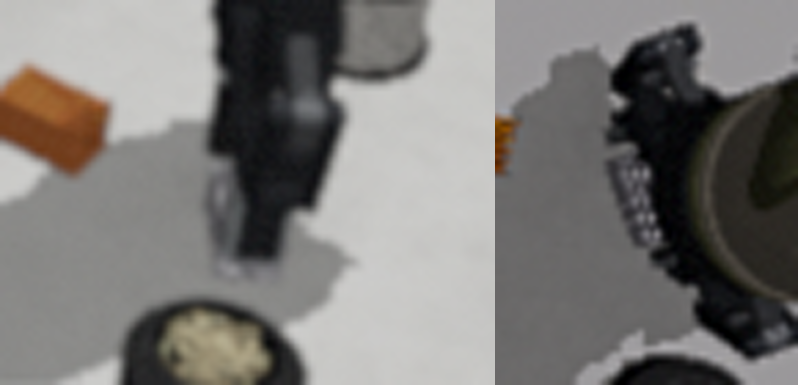

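Emit:
jog_arm(
  rows=[
    [50, -0.04, -0.07, 0.03, 0],
    [34, 0, 0, 0, 0],
    [34, 0, 0, 0, 0],
    [34, 0, 0, 0, 0],
    [34, 0, 0, 0, 0],
    [34, 0, 0, 0, 0],
    [34, 0, 0, 0, 0],
  ],
  force=40,
)

```text
t: 34.65
position: [0.4504, -0.3028, -0.0097]
eef_rot: [0.0, 0.57, 0.822, -0.0]
contact_force: [-1.6, -0.6, 6.2]
width: 0.0383
```

```bash
python3 plan.py
```

```text
t 34.65 pos [ 450.4 -302.8   -9.7] psi 20.57 tilt [ 0. -0. -1.] w 38.3 F [-1.6 -0.6  6.2] q deg [ 26.  42.   3. 124.  -7.  14.  56.]
```

Emit:
jog_arm(
  rows=[
    [34, 0, 0, -0.1, 0],
    [34, 0, 0, -0.4, 0],
    [34, 0, 0, -0.8, 0],
    [34, 0, 0, -0.9, 0],
    [34, 0, 0, -0.9, 0],
    [34, 0, 0, -0.9, 0],
    [34, 0, 0, -0.9, 0],
    [34, 0, 0, 0, 0],
  ],
)

```text
t: 35.65
position: [0.4514, -0.3029, 0.1392]
eef_rot: [0.002, 0.569, 0.822, 0.0]
contact_force: [-0.4, 0.2, -0.7]
width: 0.0386
```

```bash
python3 plan.py 458.2 -104.5 140 -84.5
python3 - <<'E'
from fit import *
p=telemetry.observe()['position']
im=read_camera('scene')[:,:,::-1].copy()
c=proj('scene',[p+[0,0,.02]])[0].astype(int)
a=cv2.resize(im[c[1]-30:c[1]+30,c[0]-40:c[0]+40],(800,600),interpolation=cv2.INTER_CUBIC);cv2.imwrite('pics/s19.png',a)
# top: was wide sink
E
```

```text
t 35.65 pos [ 451.4 -302.9  139.2] psi 20.59 tilt [ 0.004 -0.002 -1.   ] w 38.6 F [-0.4  0.2 -0.7] q deg [ 23.  27.   6. 120.  -5.  33.  54.]
turn total 105.09
after turn: tool shift in units [ 0.86  -6.562 -0.026]  before turn [ 6.112  2.539 -0.038]
```

View pics/s19.png

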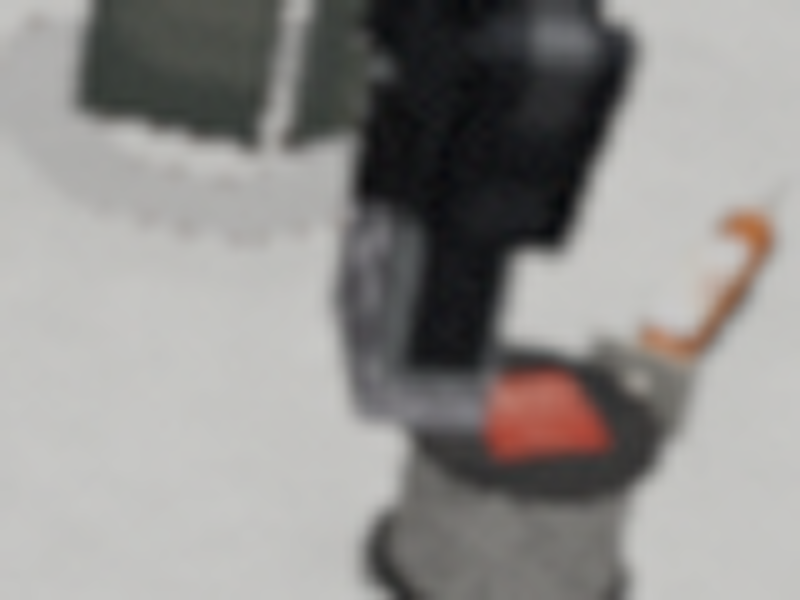

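Run:
```python
from chk import *
s=telemetry.observe();p=s['position']*1000
im=read_camera('scene')[:,:,::-1].copy();cv2.imwrite('pics/raw_s20.png',im)
c=proj('scene',[s['position']+[0,0,.02]])[0].astype(int)
overlay('scene',im,[(M['narrow'][0],(0,0,255))],(p[0],p[1],20.6),p[2]+9.7,(c[0]-40,c[1]-30,c[0]+40,c[1]+30),'pics/s20.png',10)
```

```text
(no output)
```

View pics/s20.png

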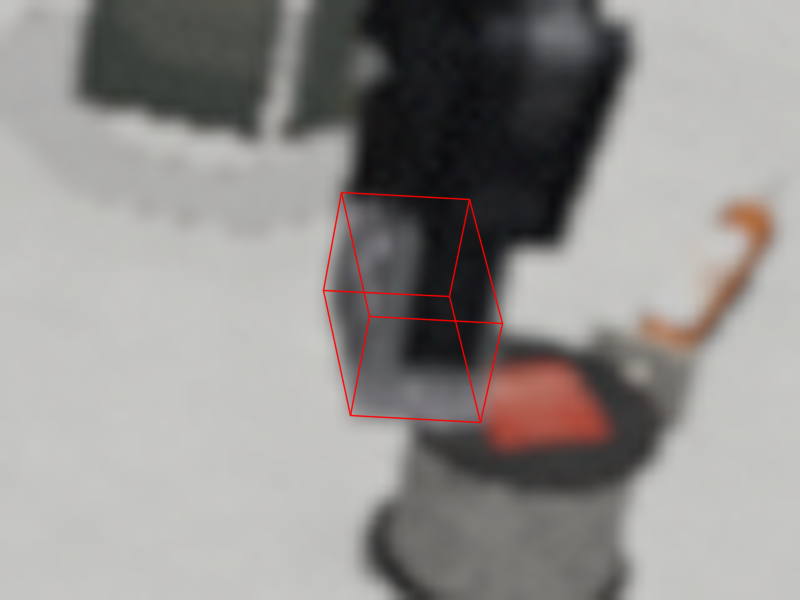

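Emit:
jog_arm(
  rows=[
    [34, 0, 0, 0, 9.5],
    [34, 0, 0, 0, 9.6],
    [34, 0, 0, 0, 9.6],
    [34, 0, 0, 0, 9.6],
    [34, 0, 0, 0, 9.6],
    [34, 0, 0, 0, 9.6],
    [34, 0, 0, 0, 9.6],
    [34, 0, 0, 0, 9.6],
    [34, 0, 0, 0, 9.6],
    [34, 0, 0, 0, 9.6],
    [34, 0, 0, 0, 9.2],
    [34, 0.106, -0.82, 0, 0],
    [34, 0.106, -0.82, 0, 0],
    [34, 0.106, -0.82, 0, 0],
    [34, 0.106, -0.82, 0, 0],
    [34, 0.106, -0.82, 0, 0],
    [34, 0.106, -0.82, 0, 0],
    [34, 0.106, -0.82, 0, 0],
    [34, 0.106, -0.82, 0, 0],
    [34, 0, 0, 0, 0],
  ],
)

```text
t: 38.25
position: [0.4564, -0.1023, 0.1359]
eef_rot: [-0.0, 0.999, 0.049, -0.001]
contact_force: [-0.4, 0.1, -0.4]
width: 0.0382
```

```bash
python3 plan.py 457.8 -104.5 22 -84.5
```

```text
t 38.25 pos [ 456.4 -102.3  135.9] psi -84.33 tilt [-0.002  0.    -1.   ] w 38.2 F [-0.4  0.1 -0.4] q deg [-22.  29.  40. 130. -35.  32. -39.]
turn total 0.17
after turn: tool shift in units [0.039 0.076 3.797]  before turn [0.047 0.078 3.797]
```

Emit:
jog_arm(
  rows=[
    [34, 0.04, 0.08, 0.6, 0.2],
    [34, 0, 0, 0.8, 0],
    [34, 0, 0, 0.8, 0],
    [34, 0, 0, 0.8, 0],
    [34, 0, 0, 0.55, 0],
    [34, 0, 0, 0.25, 0],
    [34, 0, 0, 0, 0],
    [34, 0, 0, 0, 0],
  ],
)

```text
t: 39.25
position: [0.4586, -0.1067, 0.0231]
eef_rot: [0.0, 0.999, 0.046, 0.0]
contact_force: [0.2, -0.3, 0.0]
width: 0.0384
```

```bash
python3 plan.py 457.8 -104.5 10.3 -84.5
python3 - <<'E'
from fit import *
im=read_camera('scene')[:,:,::-1].copy()
cv2.imwrite('pics/s21.png',cv2.resize(im[190:280,260:380],None,fx=6.6,fy=6.6,interpolation=cv2.INTER_CUBIC))
E
```

```text
t 39.25 pos [ 458.6 -106.7   23.1] psi -84.72 tilt [ 0.001 -0.    -1.   ] w 38.4 F [ 0.2 -0.3  0. ] q deg [ -7.  38.  20. 134. -51.  16. -26.]
turn total -0.22
after turn: tool shift in units [-0.018 -0.074  0.428]  before turn [-0.019 -0.074  0.428]
```

View pics/s21.png

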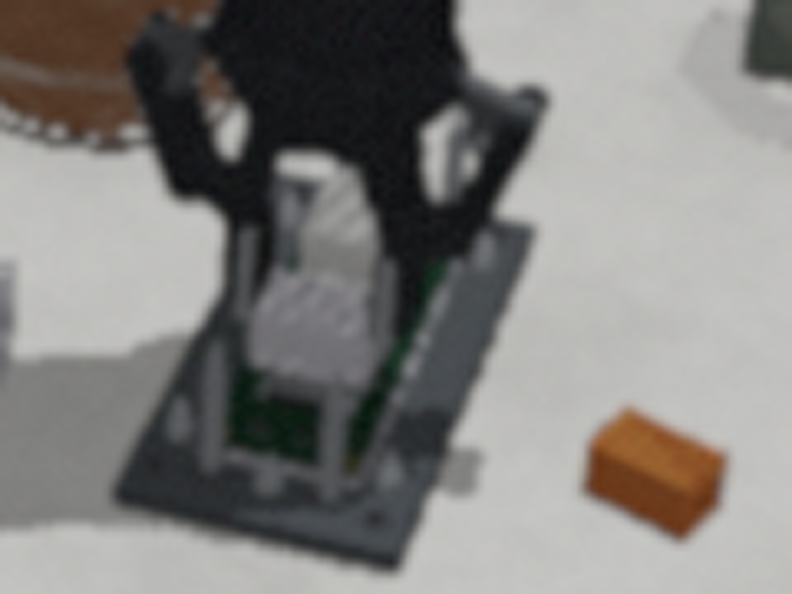

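Emit:
jog_arm(
  rows=[
    [34, -0.02, -0.075, 0.15, -0.2],
    [34, 0, 0, 0.15, 0],
    [34, 0, 0, 0.05, 0],
    [34, 0, 0, 0, 0],
  ],
)

```text
t: 39.8
position: [0.4575, -0.1042, 0.0121]
eef_rot: [-0.0, 0.999, 0.048, -0.0]
contact_force: [0.4, 0.4, -0.1]
width: 0.0385
```

```bash
python3 plan.py 457.8 -104.5 10.3 -84.5
```

```text
t 39.8 pos [ 457.5 -104.2   12.1] psi -84.52 tilt [-0.  0. -1.] w 38.5 F [ 0.4  0.4 -0.1] q deg [ -6.  39.  17. 134. -52.  14. -25.]
turn total -0.02
after turn: tool shift in units [0.008 0.01  0.06 ]  before turn [0.008 0.01  0.06 ]
```

Emit:
jog_arm(
  rows=[
    [34, 0.008, 0.01, 0.04, 0],
    [34, 0, 0, 0.03, 0],
    [34, 0, 0, 0, 0],
  ],
)

```text
t: 40.17
position: [0.458, -0.1045, 0.0103]
eef_rot: [0.0, 0.999, 0.048, 0.0]
contact_force: [0.1, 0.3, 1.7]
width: 0.0384
```

Emit:
jog_arm(
  rows=[
    [48, 0, 0, 0, 0],
    [48, 0, 0, 0, 0],
    [48, 0, 0, 0, 0],
    [48, 0, 0, -0.3, 0],
    [48, 0, 0, -0.7, 0],
    [48, 0, 0, -0.9, 0],
    [48, 0, 0, -0.9, 0],
    [48, 0, 0, -0.9, 0],
    [48, 0, 0, -0.5, 0],
    [36, 0, 0, 0, 9.6],
    [36, 0, 0, 0, 0],
  ],
)

```text
t: 41.55
position: [0.4578, -0.1041, 0.1366]
eef_rot: [0.0, 0.999, -0.035, 0.0]
contact_force: [-0.2, -0.2, -0.4]
width: 0.0364
```

```bash
python3 plan.py 458.4 139.8 137 -94.1
python3 - <<'E'
from fit import *
im=read_camera('scene')[:,:,::-1].copy();cv2.imwrite('pics/raw_s22.png',im)
cv2.imwrite('pics/s22.png',cv2.resize(im[190:280,260:380],None,fx=6.6,fy=6.6,interpolation=cv2.INTER_CUBIC))
E
```

```text
t 41.55 pos [ 457.8 -104.1  136.6] psi -94.04 tilt [ 0. -0. -1.] w 36.4 F [-0.2 -0.2 -0.4] q deg [-24.  30.  44. 130. -38.  33. -45.]
turn total 0.06
after turn: tool shift in units [-0.56  -8.112 -0.012]  before turn [-0.552 -8.113 -0.013]
```

View pics/s22.png

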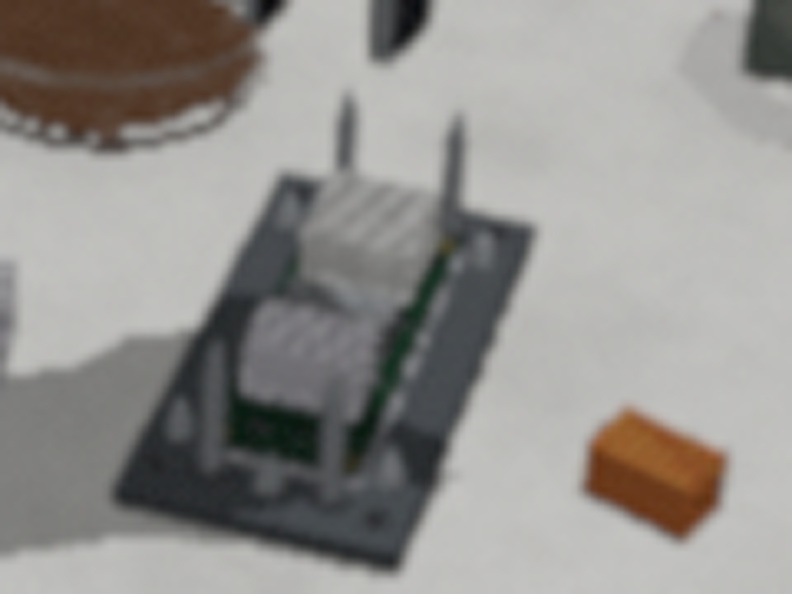

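Emit:
jog_arm(
  rows=[
    [32, -0.062, -0.9, 0, 0],
    [32, -0.062, -0.9, 0, 0],
    [32, -0.062, -0.9, 0, 0],
    [32, -0.062, -0.9, 0, 0],
    [32, -0.062, -0.9, 0, 0],
    [32, -0.062, -0.9, 0, 0],
    [32, -0.062, -0.9, 0, 0],
    [32, -0.062, -0.9, 0, 0],
    [32, -0.062, -0.9, 0, 0],
    [32, 0, 0, 0, 0],
  ],
)

```text
t: 42.85
position: [0.4582, 0.1408, 0.1358]
eef_rot: [0.0, 0.999, -0.033, -0.0]
contact_force: [-0.5, -0.5, -0.1]
width: 0.0319
```

```bash
python3 plan.py 458.4 139.8 0 -94.1
python3 - <<'E'
from fit import *
im=read_camera('top')[:,:,::-1].copy();cv2.imwrite('pics/raw_t4.png',im)
cv2.imwrite('pics/t4.png',np.hstack([rect('top',im,.39,.60,-.17,-.03,.043,2.8),rect('top',im,.39,.60,-.17,-.03,.016,2.8)]))
E
```

```text
t 42.85 pos [458.2 140.8 135.8] psi -93.74 tilt [-0.001 -0.    -1.   ] w 31.9 F [-0.5 -0.5 -0.1] q deg [-56.  32.  47. 129. -41.  36. -71.]
turn total 0.36
after turn: tool shift in units [0.008 0.034 4.526]  before turn [0.011 0.033 4.526]
```

View pics/t4.png

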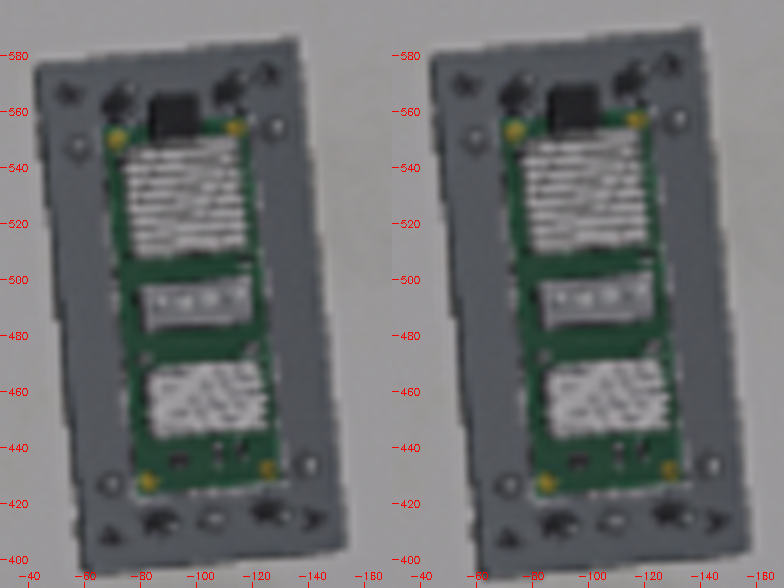

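Emit:
jog_arm(
  rows=[
    [32, 0.01, 0.034, 0.6, 0.3],
    [32, 0, 0, 0.9, 0],
    [32, 0, 0, 0.9, 0],
    [32, 0, 0, 0.9, 0],
    [32, 0, 0, 0.7, 0],
    [32, 0, 0, 0.3, 0],
    [32, 0, 0, 0.1, 0],
    [32, 0, 0, 0, 0],
  ],
)

```text
t: 43.9
position: [0.4589, 0.1374, 0.0044]
eef_rot: [0.0, 0.999, -0.039, 0.0]
contact_force: [-0.1, -0.5, 1.1]
width: 0.0321
```

```bash
python3 plan.py 458.1 139.8 -2 -94.1
python3 - <<'E'
from fit import *
im=read_camera('scene')[:,:,::-1].copy()
c=proj('scene',[[.458,.14,.03]])[0].astype(int)
cv2.imwrite('pics/s23.png',cv2.resize(im[c[1]-35:c[1]+35,c[0]-45:c[0]+45],None,fx=8,fy=8,interpolation=cv2.INTER_CUBIC))
E
```

```text
t 43.9 pos [458.9 137.4   4.4] psi -94.43 tilt [ 0. -0. -1.] w 32.1 F [-0.1 -0.5  1.1] q deg [-37.  41.  20. 133. -58.  15. -59.]
turn total -0.33
after turn: tool shift in units [-0.034 -0.079  0.212]  before turn [-0.034 -0.079  0.212]
```

View pics/s23.png

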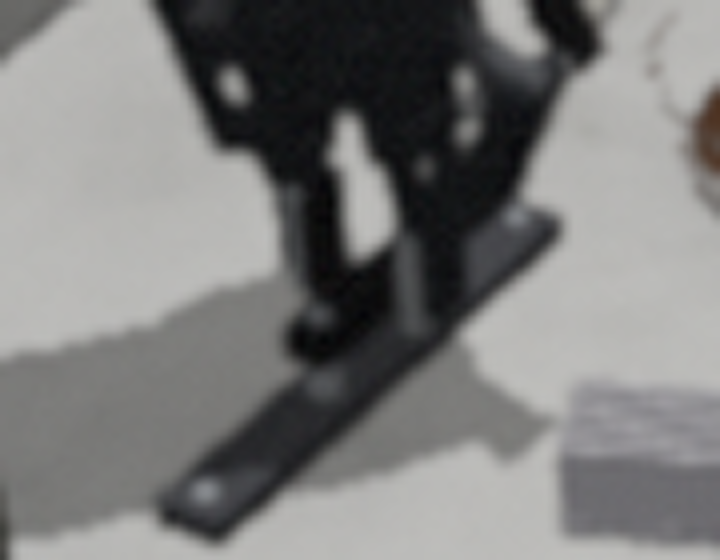

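Emit:
jog_arm(
  rows=[
    [32, -0.034, -0.08, 0.1, -0.3],
    [32, 0, 0, 0.03, 0],
    [10, 0, 0, 0, 0],
    [10, 0, 0, 0, 0],
    [10, 0, 0, 0, 0],
    [10, 0, 0, 0, 0],
    [10, 0, 0, 0, 0],
  ],
  force=70,
)

```text
t: 44.82
position: [0.458, 0.1406, 0.0005]
eef_rot: [-0.0, 0.999, -0.036, 0.0]
contact_force: [-0.2, -0.0, 6.0]
width: 0.0136
```

```bash
python3 plan.py
```

```text
t 44.83 pos [458.  140.6   0.5] psi -94.1 tilt [ 0.  0. -1.] w 13.6 F [-0.2 -0.   6. ] q deg [-37.  41.  19. 133. -58.  14. -59.]
```

Emit:
jog_arm(
  rows=[
    [10, 0, 0, -0.1, 0],
    [10, 0, 0, -0.3, 0],
    [10, 0, 0, -0.6, 0],
    [10, 0, 0, -0.8, 0],
    [10, 0, 0, -0.9, 0],
    [10, 0, 0, -0.9, 0],
    [10, 0, 0, -0.9, 0],
    [10, 0, 0, 0, 0],
  ],
)

```text
t: 45.82
position: [0.4584, 0.141, 0.1367]
eef_rot: [-0.001, 0.999, -0.036, 0.001]
contact_force: [0.2, -0.4, -5.0]
width: 0.014
```

```bash
python3 plan.py 490.3 -101.2 139 -84.5
python3 - <<'E'
from fit import *
im=read_camera('scene')[:,:,::-1].copy();cv2.imwrite('pics/raw_s24.png',im)
c=proj('scene',[telemetry.observe()['position']])[0].astype(int);print(c)
cv2.imwrite('pics/s24.png',cv2.resize(im[c[1]-45:c[1]+40,max(0,c[0]-60):c[0]+60],None,fx=6.6,fy=6.6,interpolation=cv2.INTER_CUBIC))
E
```

```text
t 45.83 pos [458.4 141.  136.7] psi -94.07 tilt [ 0.002  0.001 -1.   ] w 14.0 F [ 0.2 -0.4 -5. ] q deg [-54.  30.  44. 129. -39.  34. -74.]
turn total -9.57
after turn: tool shift in units [ 0.284  8.139 -0.077]  before turn [ 1.634  7.978 -0.084]
[207 177]
```

View pics/s24.png

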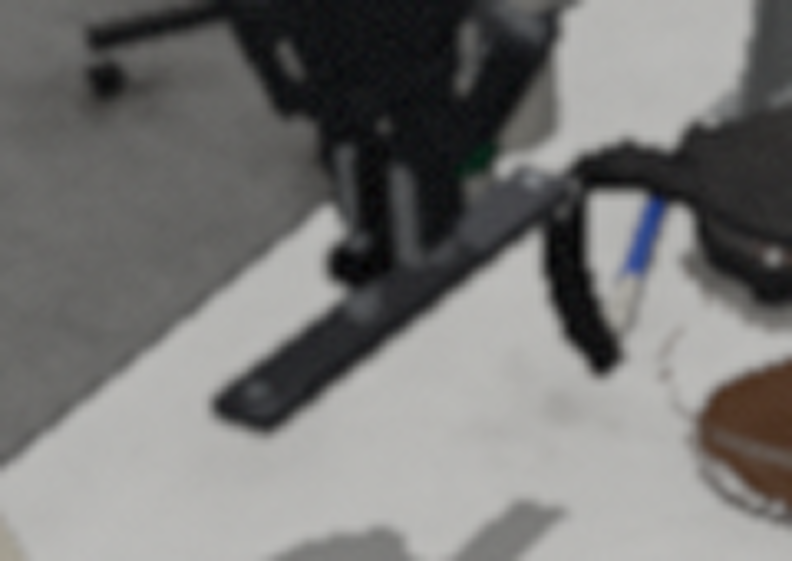

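Emit:
jog_arm(
  rows=[
    [10, 0, 0, 0, -4.8],
    [10, 0, 0, 0, -4.8],
    [10, 0, 0.5, 0, 0],
    [10, 0, 0.8, 0, 0],
    [10, 0, 0.8, 0, 0],
    [10, 0, 0.8, 0, 0],
    [10, 0, 0.8, 0, 0],
    [10, 0, 0.8, 0, 0],
    [10, 0, 0.8, 0, 0],
    [10, 0, 0.8, 0, 0],
    [10, 0, 0.8, 0, 0],
    [10, 0.1, 0.7, 0, 0],
    [10, 0.1, 0.4, 0, 0],
    [10, 0.08, 0.14, 0, 0],
    [10, 0, 0, 0, 0],
    [10, 0, 0, 0, 0],
  ],
)

```text
t: 47.88
position: [0.4895, -0.1009, 0.1351]
eef_rot: [-0.0, 0.999, 0.048, -0.0]
contact_force: [-0.9, 0.9, -3.2]
width: 0.0142
```

```bash
python3 plan.py 490.3 -101.2 75 -84.5
```

```text
t 47.88 pos [ 489.5 -100.9  135.1] psi -84.46 tilt [-0.001  0.    -1.   ] w 14.2 F [-0.9  0.9 -3.2] q deg [-21.  30.  38. 126. -33.  34. -43.]
turn total 0.04
after turn: tool shift in units [0.027 0.012 2.002]  before turn [0.028 0.013 2.002]
```

Emit:
jog_arm(
  rows=[
    [10, 0.027, 0.012, 0.5, 0],
    [10, 0, 0, 0.7, 0],
    [10, 0, 0, 0.6, 0],
    [10, 0, 0, 0.2, 0],
    [10, 0, 0, 0, 0],
    [10, 0, 0, 0, 0],
  ],
)

```text
t: 48.62
position: [0.4908, -0.102, 0.0756]
eef_rot: [0.0, 0.999, 0.048, 0.0]
contact_force: [0.5, -0.4, -4.0]
width: 0.0141
```

```bash
python3 plan.py 490.3 -101.2 75 -84.5
python3 - <<'E'
from chk import *
im=read_camera('scene')[:,:,::-1].copy();cv2.imwrite('pics/raw_s25.png',im)
p=telemetry.observe()['position']*1000
overlay('scene',im,[(M['bar'][0],(0,0,255))],(p[0],p[1],5.5),p[2]-.5,(250,160,380,260),'pics/s25.png',6.1)
cv2.imwrite('pics/s25b.png',cv2.resize(im[160:260,250:380],None,fx=6.1,fy=6.1,interpolation=cv2.INTER_CUBIC))
E
```

```text
t 48.62 pos [ 490.8 -102.    75.6] psi -84.51 tilt [ 0.001 -0.    -1.   ] w 14.1 F [ 0.5 -0.4 -4. ] q deg [-15.  35.  30. 128. -40.  26. -37.]
turn total -0.01
after turn: tool shift in units [-0.014 -0.029  0.02 ]  before turn [-0.014 -0.029  0.02 ]
```

View pics/s25.png

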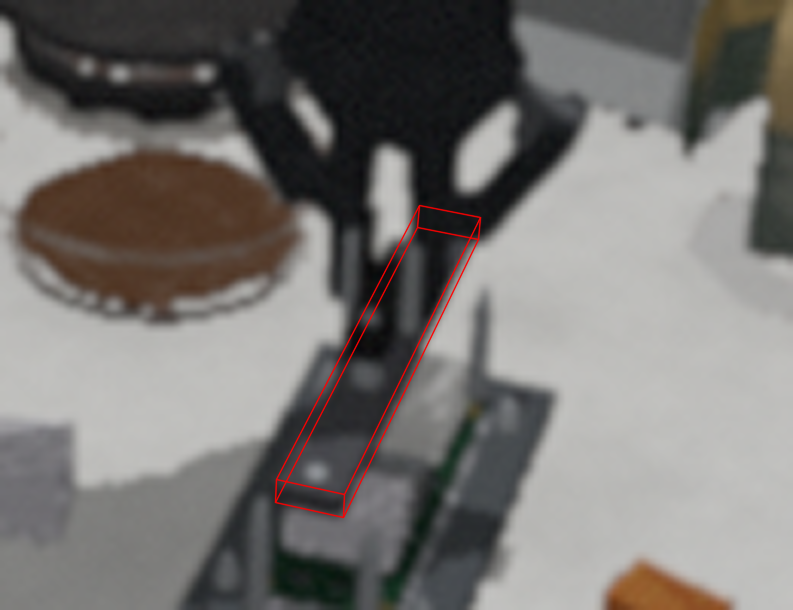

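Emit:
jog_arm(
  rows=[
    [10, -0.014, -0.027, 0.1, 0],
    [10, 0, 0, 0.1, 0],
    [10, 0, 0, 0, 0],
  ],
)

```text
t: 49.05
position: [0.49, -0.1011, 0.0691]
eef_rot: [-0.0, 0.999, 0.048, -0.0]
contact_force: [0.0, -0.3, -3.8]
width: 0.0137
```

```bash
python3 plan.py 490.3 -101.3 44 -84.5
```

```text
t 49.05 pos [ 490.  -101.1   69.1] psi -84.5 tilt [-0.  0. -1.] w 13.7 F [ 0.  -0.3 -3.8] q deg [-14.  35.  29. 129. -41.  25. -36.]
turn total 0.0
after turn: tool shift in units [0.011 0.007 0.836]  before turn [0.011 0.007 0.836]
```

Emit:
jog_arm(
  rows=[
    [10, 0.01, 0, 0.12, 0],
    [10, 0, 0, 0.12, 0],
    [10, 0, 0, 0.12, 0],
    [10, 0, 0, 0.12, 0],
    [10, 0, 0, 0, 0],
  ],
)

```text
t: 49.68
position: [0.4902, -0.1012, 0.0545]
eef_rot: [-0.0, 0.999, 0.048, -0.0]
contact_force: [0.3, -0.7, -4.4]
width: 0.0138
```

```bash
python3 plan.py 490.3 -101.2 43.5 -84.5
python3 - <<'E'
from chk import *
im=read_camera('scene')[:,:,::-1].copy()
cv2.imwrite('pics/s26.png',cv2.resize(im[180:280,250:380],None,fx=6.1,fy=6.0,interpolation=cv2.INTER_CUBIC))
E
```

```text
t 49.67 pos [ 490.2 -101.2   54.5] psi -84.51 tilt [-0.  0. -1.] w 13.8 F [ 0.3 -0.7 -4.4] q deg [-13.  37.  27. 129. -43.  23. -35.]
turn total -0.01
after turn: tool shift in units [ 0.003 -0.     0.368]  before turn [ 0.003 -0.     0.368]
```

View pics/s26.png

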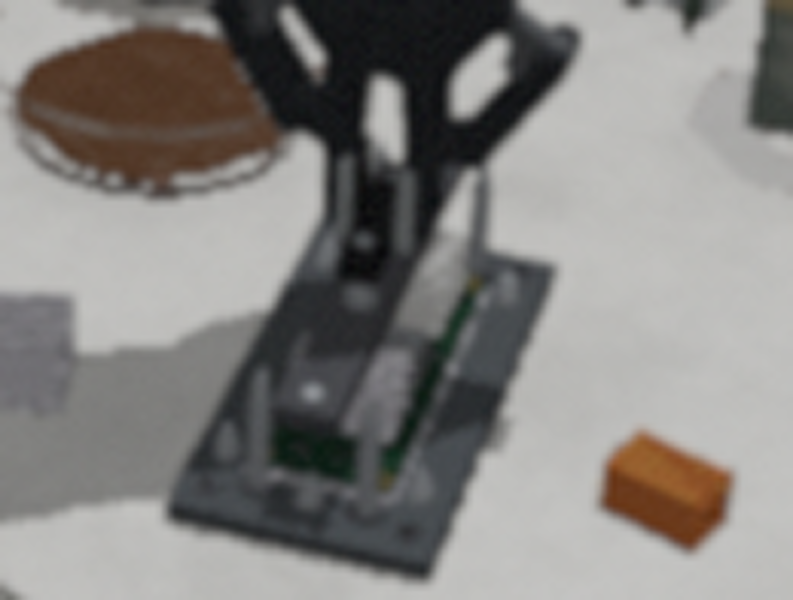

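Between the posts; last descent to contact.

Emit:
jog_arm(
  rows=[
    [10, 0, 0, 0.12, 0],
    [10, 0, 0, 0.12, 0],
    [10, 0, 0, 0.06, 0],
    [10, 0, 0, 0.03, 0],
    [10, 0, 0, 0, 0],
  ],
)

```text
t: 50.35
position: [0.4904, -0.1012, 0.0449]
eef_rot: [0.0, 0.999, 0.048, -0.0]
contact_force: [0.6, -0.1, -3.5]
width: 0.014
```

Emit:
jog_arm(
  rows=[
    [10, 0, 0, 0.03, 0],
    [10, 0, 0, 0.025, 0],
    [10, 0, 0, 0, 0],
  ],
)

```text
t: 50.72
position: [0.4904, -0.1012, 0.0435]
eef_rot: [-0.0, 0.999, 0.048, 0.0]
contact_force: [-0.4, 0.3, 1.0]
width: 0.0142
```

Emit:
jog_arm(
  rows=[
    [28, 0, 0, 0, 0],
    [28, 0, 0, 0, 0],
    [28, 0, 0, 0, 0],
    [28, 0, 0, -0.2, 0],
    [28, 0, 0, -0.5, 0],
    [28, 0, 0, -0.9, 0],
    [28, 0, 0, -0.9, 0],
    [28, 0, 0, -0.9, 0],
    [28, 0, -0.9, 0, 0],
    [28, 0, -0.9, 0, 0],
    [28, 0, -0.9, 0, 0],
    [28, 0, -0.9, 0, 0],
    [28, 0, -0.9, 0, 0],
    [28, 0, -0.9, 0, 0],
    [28, 0, -0.9, 0, 0],
    [28, 0, -0.9, 0, 0],
    [28, 0, 0, 0, 0],
  ],
  force=40,
)

```text
t: 52.85
position: [0.4693, 0.1157, 0.1454]
eef_rot: [-0.0, 0.999, 0.05, -0.0]
contact_force: [0.2, 0.3, -1.0]
width: 0.0278
```

```bash
python3 plan.py
python3 - <<'E'
from chk import *
im=read_camera('scene')[:,:,::-1].copy();cv2.imwrite('pics/raw_s27.png',im)
cv2.imwrite('pics/s27.png',cv2.resize(im[180:280,250:380],None,fx=6.1,fy=6.0,interpolation=cv2.INTER_CUBIC))
im=read_camera('top')[:,:,::-1].copy();cv2.imwrite('pics/raw_t5.png',im)
cv2.imwrite('pics/t5.png',np.hstack([rect('top',im,.39,.60,-.17,-.03,.053,2.8),rect('top',im,.39,.60,-.17,-.03,.012,2.8)]))
E
```

```text
t 52.85 pos [469.3 115.7 145.4] psi -84.31 tilt [-0.  0. -1.] w 27.8 F [ 0.2  0.3 -1. ] q deg [-50.  29.  42. 128. -35.  35. -66.]
```

View pics/s27.png

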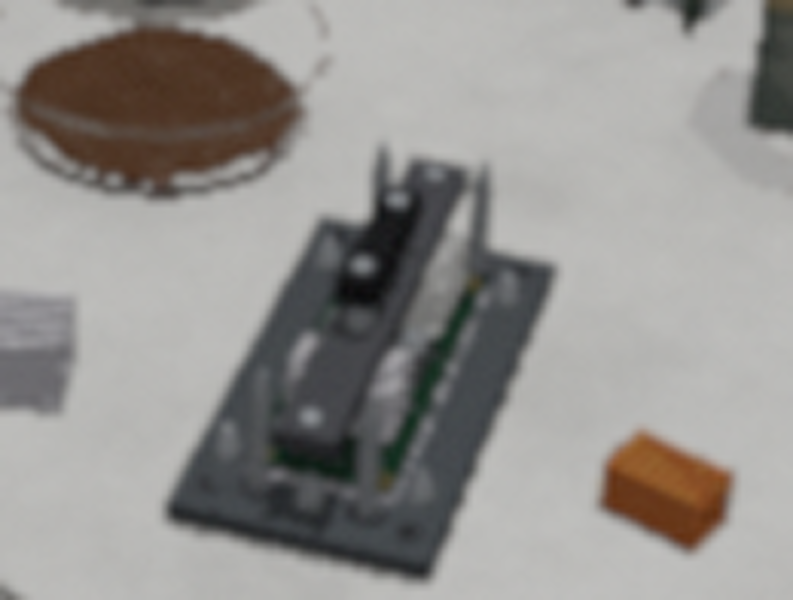

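View pics/t5.png

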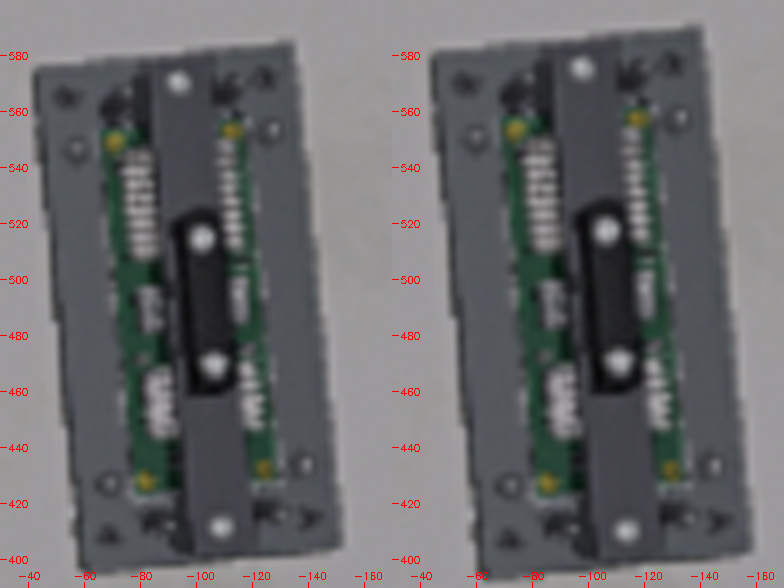

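Run:
```python
from chk import *
a=proj('scene',[[.5704,-.0943,.053],[.4118,-.1093,.053]]);print((a-[250,180])*[6.1,6.0])
print('dz 5mm',(proj('scene',[[.5704,-.0943,.058]])-a[:1])*6)
i0=cv2.imread('pics/raw_top0.png');i5=cv2.imread('pics/raw_t5.png')
for n,(u,v) in {'spool':(595,243),'cleaner':(592,388)}.items():
    u,v=int(u*.7),int(v*.7);print(n,np.abs(i0[v-18:v+18,u-18:u+18].astype(int)-i5[v-18:v+18,u-18:u+18]).mean())
```

```text
[[434.03826471 166.89557818]
 [311.50960138 409.73832408]]
dz 5mm [[  0.7821075  -10.52197065]]
spool 5.141718106995885
cleaner 4.9621913580246915
```

```bash
python3 -c "
from station import ctrl
print(ctrl.job_done())"
```

```text
the job is handed in; nothing more can be done
None
```

The job is done and handed in at about 53 s of the 106 s allowed. The board, both heat sinks and the press bar were placed in the order asked. No verdict came back.

**What was placed:**
- **Board:** it lies flat between the jig pins, with the socket at the end that has no middle pin.
- **Wide sink:** I measured it on the large chip to about 1.5 mm, fins running across the board.
- **Narrow sink:** I used the smaller grey one. The orange one and the larger grey one are still where they were. It sits on the small chip to about 1 mm, fins across.
- **Press bar:** it rests on both sinks between the four posts. Its centre measured (491.1, -101.8) mm against the jig's (491.3, -101.1) mm.

**Checks that disagreed:**
- **Finger ends:** they sit roughly 17 to 20 mm behind the reported tool point, so my first grip on the board closed above its terminal block. I found this in the camera pictures, went lower, and used the corrected height from then on.
- **Camera offset:** the top camera read about 1 mm high in x, which I allowed for.
- **Bar level:** the side camera put the bar's two end holes 2 to 4 mm lower than expected. The two ends differ by only about 1.4 mm, which I took as picture error, so I judged the bar level.
- **Spool and cleaner:** I never touched them. The before-and-after pictures differ slightly there, about what picture noise would give, though I did not compare against an untouched area.

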